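# Take the tall plate from the drying rack to the reading stand

### The arm

A 6-joint arm with a two-finger parallel gripper is mounted at the origin on a cart in front of the work surface, level with it; the furniture and walls round the work are solid. World frame = base frame: x ahead of the robot, y to its left, z up, the work surface at z = 0. Lengths are in m, angles in rad, forces in N, time in s.
With the tool pointing down it reaches from about 0.325 to 0.75 m from the base axis. Payload 7.6 kg.
Tool frame: the origin (TCP) lies between the finger pads; the fingertips stand manip.tip_reach ahead of it and the grasp point (between the pads) lies 5 mm behind it (manip.tip_reach is the distance from the TCP to the fingertips, in m); y points along the fingers, z is the direction in which the jaws open and shut, and the axes are right-handed (so a half turn about y gives the same grasp; the last joint's range is limited). The gripper opens to 85 mm and grips with 20 to 120 N. Pads are 22 mm wide; open, the fingers measure 114 mm over their backs; the gripper's body (76 mm by 85 mm) begins 54 mm behind the grasp point. The pads swing forward as they close: fully open they stand 13 mm farther back than shut.
Start: joints at [1.076, 0.052, 1.401, -0, 1.689, -0.07], TCP at [0.216, 0.478, 0.214] pointing down, gripper open.
Joint ranges: [-2.9, 2.9], [-0.91, 2.17], [0.12, 2.37], [-1.06, 4.2], [0.26, 2.73], [-2.93, 2.93]. Speed limits (rad/s): [2.57, 2.57, 3.01, 3.14, 3.14, 3.14].

### API

Orientations are given as a unit quaternion [x, y, z, w].
In Python, from plant import manip gives the robot as it stands.
- The arm moves only by the tool servo_tool, never from a script. Its argument "targets" is a list of rows, each an object with "travel": the shift along the tool's x, y, z in cm, a list of three; "yaw": the turn about the tool's y in rad; "grip": the finger opening in cm, from 0 to 8.54. A call has 1 to 5 rows; each row is the pose to reach, as a shift and turn from the pose commanded when the call began, along the tool's axes at that moment; what a row does not reach only later rows make up. A row lasts 1/8 s, in which the tool goes at most 62.5 mm and 10.7 degrees, less where a joint would pass 70% of its speed; a pose out of reach is approached as far as the arm can. A call with a gripper value outside its range is refused whole. The fingers move at their own pace and stop on an object; "grip_force" is the grip in N (left out, the last holds). Time passes only in rows, so rows that repeat a pose let the fingers close. It gives the time, the measured TCP pose, the force and the opening at its end, in the units of the state.
- manip.read_state(): the state, without advancing time (a new reading comes with each control period).
- manip.camera(name): name is "scene" or "top" or "wrist"; returns a dict with "color" (420x560x3 uint8, blue, green, red), "range_z" (420x560 float32, m along the optical axis (not along the pixel's ray), 0 where there is no reading), "fx", "fy", "cx", "cy" (pixels), "D" ([k1, k2, p1, p2, k3] as OpenCV has them; the pictures are not rectified), "position" and "attitude" of the camera in the world; the wrist camera has in their place "tool_from_camera" (4x4, takes a point from camera to tool coordinates, whose origin is the TCP and whose axes are the tool frame's). Camera axes: x right, y up, looking along -z (the intrinsics and any distortion apply to the point x, -y, -z); pixel columns grow to the right and rows downward; lengths in m; the calibration is good to about 2 mm. A picture is of the moment at which its call begins: read the wrist's pose just before it.
- manip.hand_in(): hands the job in, once; it reports no verdict.
The state is a dict: "t": time; "q": joint angles; "qd": joint speeds; "joint_torque": joint torques, N m; "position": TCP position; "tool_rot": TCP orientation; "contact_force": force on the tool from outside, world axes, zero at the start; "moment": the same for the moment, N m; "grip_width": finger opening in m.
Only numpy, scipy, OpenCV 4.12 (cv2) and the standard library are available. Lean on these libraries where they do the work, as an engineer would, in place of code of your own. Each camera call takes 0.05 s, during which the arm holds its last target.

### The job

Three chromatography plates are drying on edge in the slotted rack, each with a grip strip along its top edge. Slide the tallest one straight up out of its slots, and stand it on the leaning reading stand with its spotted face outward, keeping hold of it until its lower edge is down on the ledge behind the lip. Leave it leaning flush on the back rest, square and centred, and do not disturb the other two plates or the things lying around.

Things in the scene. Friction and masses are not known exactly. Their poses are not given: they have to be found in the camera images.
- rack: Grey drying rack, fixed, 136 x 124 x 70 mm (x, y, z); origin at the centre of its underside, z up. Three slots at x = -40, 0, +40 mm, each a pair of upright grooves 7 mm wide in the side blocks (inner faces 84 mm apart, grooves 10 mm deeper each side), open at the top. The plates stand on its floor at 10 mm height: a plate must rise 60 mm to leave its grooves.
- plate_tall: Tall white plate, to be moved: 4 (x) x 100 (y) x 140 mm (z), about 0.12 kg. Origin in the middle of its lower edge, z up. Aluminium grip strip along the whole top edge, 8 mm thick, 20 mm high. The -x face has dark spots and at the start looks to the robot. It starts in any of the slots, its axes parallel to the rack's; its top is 40 mm above its neighbours'.
- plate_tall_center (a point): Centre of the tall plate, 70 mm above its lower edge and 70 mm below its top edge (the middle of the grip strip is 60 mm above it); axes as the plate.
- plate_tall_foot (a point): Middle of the tall plate's lower edge; axes as the plate.
- plate_short_a_center (a point): Centre of one short plate (like the tall one but 100 mm high), standing in another slot, to be left there.
- plate_short_b_center (a point): Centre of the other short plate (100 mm high), standing in another slot, to be left there.
- stand: Dark steel reading stand, fixed, 120 x 120 x 105 mm; origin on the worktop right below the ledge's inner corner; y along the ledge, +x the way the back rest leans, away from the robot. The back rest leans 20 degrees from vertical, is 110 mm wide and reaches 74 mm up the slope, so the leaning tall plate's upper 66 mm stand free of it.
- stand_ledge (a point): Middle of the inner corner where ledge and back rest's front face meet, 30 mm above the worktop; axes as the stand (z vertical). The ledge is square to the back rest, so slopes down to it; 18 mm deep, lip 10 mm high at its front. Seated, the tall plate's lower edge has its middle here, half its thickness (2 mm) out from the back rest.
- vial_1: Small capped vial, 21 x 21 x 48 mm, bystander; origin under its centre.
- beaker: Small glass beaker, 54 x 54 x 68 mm, bystander; origin under its centre.
- timer: Flat white bench timer, 62 x 66 x 19 mm, bystander; origin under its centre.
- label_roll: Roll of white labels, 56 x 56 x 50 mm, bystander; origin under its centre.

How it is judged:
By the outcome, as a careful person would: the job done as asked, in the order asked, and still so for the second after the job is handed in, with the robot touching nothing.
It also fails if it takes over 42 s, if anything falls off the work surface, if the arm or the gripper's body presses on something with over 40 N, if the wrist force passes 120 N, or if a joint passes its speed limit or range.

## Working session

There is one attempt and no reset: what is moved stays moved. The work goes in short steps, Python scripts to look and compute and a tool call to move; the robot and the scene stay as the last step left them, time stands still between calls to the robot, and variables do not carry over. Pictures are saved under pics/ and viewed, and the job is handed in when it is done.

Besides the shell and the picture viewer there is one more tool, called after ">>>" as name(argument=value, ...), one argument or row to a line, values as JSON. servo_tool: Moves the arm, as the interface text tells. Its arguments: {"type":"object","properties":{"targets":{"type":"array"},"grip_force":{"type":"number"}},"required":["targets"]}

```bash
ls; mkdir -p pics; cat > h.py <<'E'
import numpy as np, cv2
from scipy.spatial.transform import Rotation as R
from plant import manip
def grab(name):
    s=manip.read_state(); c=manip.camera(name)
    if 'tool_from_camera' in c:
        T=np.eye(4);T[:3,:3]=R.from_quat(s['tool_rot']).as_matrix();T[:3,3]=s['position'];T=T@np.array(c['tool_from_camera'])
    else:
        T=np.eye(4);a=np.array(c['attitude'])
        T[:3,:3]=R.from_quat(a).as_matrix() if a.size==4 else a.reshape(3,3);T[:3,3]=c['position']
    c['T']=T; return c
def cloud(c):
    K=np.array([[c['fx'],0,c['cx']],[0,c['fy'],c['cy']],[0,0,1.]])
    h,w=c['range_z'].shape
    u,v=np.meshgrid(np.arange(w,dtype=float),np.arange(h,dtype=float))
    p=cv2.undistortPoints(np.stack([u,v],-1).reshape(-1,1,2),K,np.array(c['D'],float)).reshape(h,w,2)
    z=c['range_z']; P=np.stack([p[...,0]*z,-p[...,1]*z,-z],-1)
    W=P@c['T'][:3,:3].T+c['T'][:3,3]; W[z<=0]=np.nan
    return W
E
python3 - <<'E'
from h import *
s=manip.read_state(); print({k:np.round(v,4) for k,v in s.items()}, manip.tip_reach)
for n in ['scene','top','wrist']:
    c=grab(n); cv2.imwrite(f'pics/{n}0.png',c['color']); np.savez(f'{n}0.npz',W=cloud(c),C=c['color']); print(n,np.round(c['T'],3).tolist(),c['fx'],c['D'])
print(manip.read_state()['t'])
E
```

```text
pics
{'t': np.float64(0.0), 'q': array([ 1.0757,  0.0529,  1.4017, -0.    ,  1.6885, -0.0703]), 'qd': array([-0.0011,  0.0011, -0.0007, -0.0016, -0.0005,  0.0018]), 'joint_torque': array([ 7.00000e-04, -3.81656e+01, -3.60200e+01, -1.00000e-04,
        6.00000e-03,  0.00000e+00]), 'position': array([0.2162, 0.4781, 0.213 ]), 'tool_rot': array([ 0.6917, -0.1492,  0.1489, -0.6907]), 'contact_force': array([ 0.3987, -0.4903,  0.2139]), 'moment': array([0.023 , 0.0294, 0.082 ]), 'grip_width': np.float64(0.0855)} 0.014
scene [[0.694, 0.543, -0.472, -0.188], [-0.72, 0.521, -0.458, -0.647], [-0.003, 0.658, 0.753, 1.192], [0.0, 0.0, 0.0, 1.0]] 494.00012292426015 [-0.02119264  0.          0.          0.          0.        ]
top [[-0.003, 0.987, -0.162, 0.333], [-1.0, -0.001, 0.014, 0.032], [0.014, 0.162, 0.987, 1.198], [0.0, 0.0, 0.0, 1.0]] 477.8783773839984 [0.00554741 0.         0.         0.         0.        ]
wrist [[0.413, -0.87, -0.268, 0.148], [0.911, 0.394, 0.123, 0.51], [-0.001, -0.295, 0.955, 0.373], [0.0, 0.0, 0.0, 1.0]] 303.66537586437795 [-0.0628808  0.         0.         0.         0.       ]
0.15
```

View pics/scene0.png

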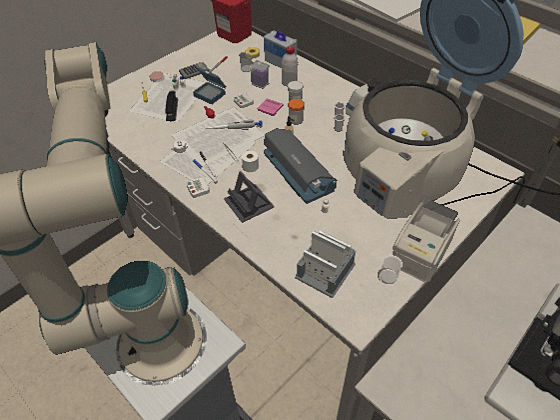

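View pics/top0.png

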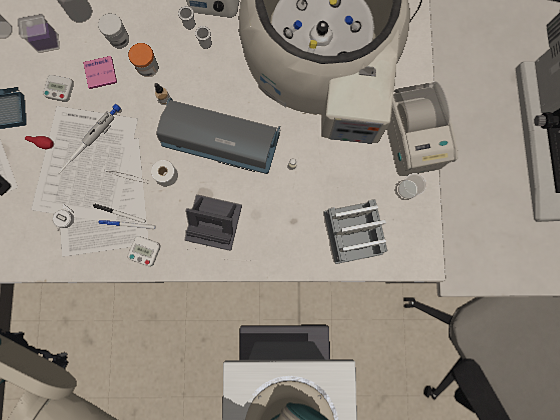

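View pics/wrist0.png

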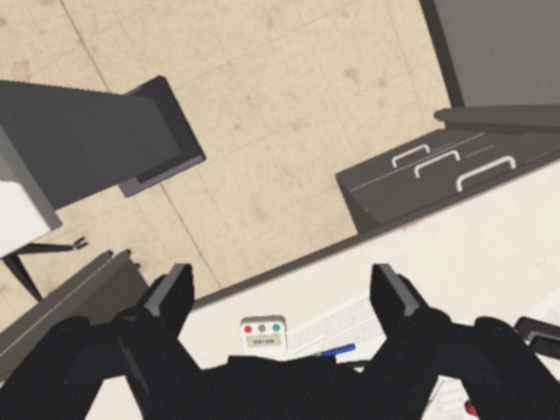

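```bash
python3 - <<'E'
from h import *
d=np.load('top0.npz');W=d['W'];C=d['C']
for nm,(r0,r1,c0,c1) in dict(rack=(190,275,315,400),stand=(180,260,175,255)).items():
    im=cv2.resize(C[r0:r1,c0:c1],None,fx=7,fy=7,interpolation=cv2.INTER_CUBIC); cv2.imwrite(f'pics/{nm}_z.png',im)
    w=W[r0:r1,c0:c1]; z=w[...,2]
    for lo,hi in [(.015,.05),(.05,.064),(.064,.078),(.095,.104),(.104,.125),(.135,.165)]:
        m=(z>lo)&(z<hi); 
        if m.sum()>3:
            p=w[m]; print(nm,lo,m.sum(),p.min(0).round(3),p.max(0).round(3),p.mean(0).round(4))
z=W[...,2]; print('table z',np.nanmedian(z[240:270,255:310]), W[260,280])
E
```

```text
rack 0.015 316 [ 0.385 -0.214  0.015] [ 0.529 -0.09   0.05 ] [ 0.4587 -0.1555  0.0321]
rack 0.05 139 [ 0.387 -0.219  0.05 ] [ 0.528 -0.089  0.064] [ 0.4629 -0.1557  0.0574]
rack 0.064 673 [ 0.386 -0.227  0.064] [ 0.532 -0.091  0.078] [ 0.4566 -0.1539  0.0697]
rack 0.095 36 [ 0.41  -0.206  0.095] [ 0.503 -0.103  0.104] [ 0.4643 -0.1515  0.0995]
rack 0.104 321 [ 0.407 -0.216  0.104] [ 0.511 -0.102  0.116] [ 0.4582 -0.1587  0.1096]
rack 0.135 191 [ 0.446 -0.208  0.135] [ 0.47  -0.11   0.155] [ 0.4582 -0.1588  0.1488]
stand 0.015 624 [0.429 0.126 0.015] [0.544 0.254 0.05 ] [0.4604 0.1969 0.0361]
stand 0.05 77 [0.445 0.141 0.05 ] [0.525 0.247 0.064] [0.4803 0.197  0.0569]
stand 0.064 76 [0.465 0.14  0.064] [0.518 0.247 0.078] [0.484  0.19   0.0713]
stand 0.095 174 [0.475 0.137 0.095] [0.506 0.243 0.103] [0.4907 0.1918 0.0982]
table z 0.00014451102664059245 [0.3895564  0.02385785 0.00323063]
```

```bash
python3 - <<'E'
from h import *
d=np.load('scene0.npz');C=d['C']
cv2.imwrite('pics/sc_z.png',np.hstack([cv2.resize(C[225:300,285:365],None,fx=5,fy=5,interpolation=cv2.INTER_CUBIC),cv2.resize(C[155:230,210:290],None,fx=5,fy=5,interpolation=cv2.INTER_CUBIC)]))
E
```

```text
(no output)
```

View pics/rack_z.png

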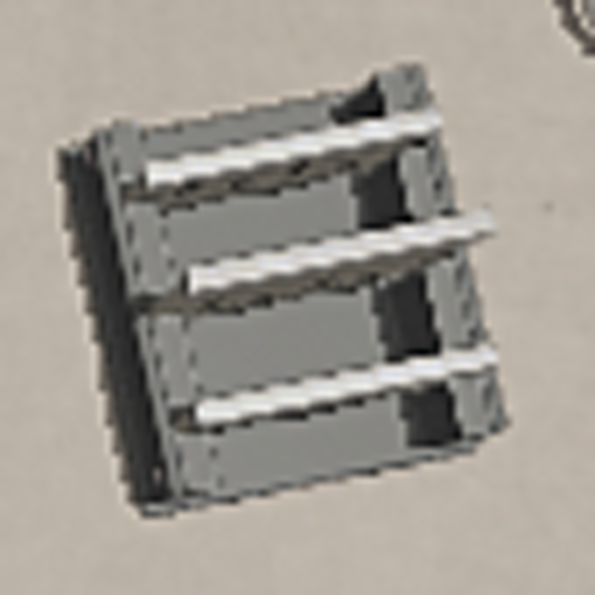

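View pics/stand_z.png

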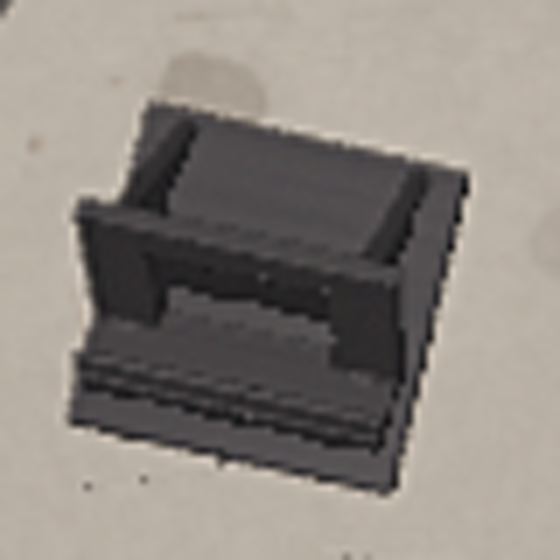

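View pics/sc_z.png

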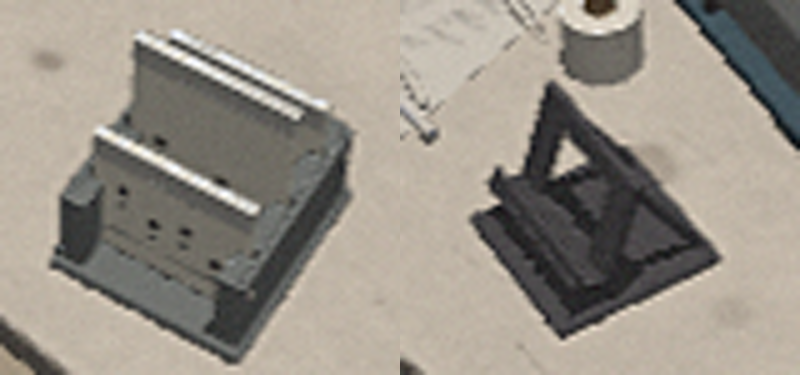

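```bash
cat >> h.py <<'E'
def axes(s): return R.from_quat(s['tool_rot']).as_matrix()
def plan(xyz,jaw):  # jaw: desired tool z direction angle (rad, world, mod pi)
    s=manip.read_state(); M=axes(s); 
    tr=M.T@(np.array(xyz)-s['position'])*100
    a=np.arctan2(M[1,2],M[0,2]); d=(jaw-a+np.pi/2)%np.pi-np.pi/2
    # yaw about tool y (down): positive yaw = world -d*sign
    yaw=d*np.sign(M[2,1])
    print('pos',np.round(s['position'],4),'jawdeg',np.degrees(a).round(2),'ydir',M[:,1].round(4),'travel cm',tr.round(2),'yaw',yaw.round(4),'q6',s['q'][5].round(3),'t',s['t'],'F',np.round(s['contact_force'],1),'w',round(float(s['grip_width']),4))
def rect(p):
    (c,wh,a)=cv2.minAreaRect(p[:,:2].astype(np.float32)*1000); return np.round(c,1),np.round(wh,1),round(a,2)
E
python3 - <<'E'
from h import *
d=np.load('top0.npz');W=d['W']
w=W[190:275,315:400].reshape(-1,3); 
p=w[(w[:,2]>.143)&(w[:,2]<.155)]; print('strip',rect(p),p.mean(0))
c=p.mean(0); u=np.linalg.svd((p-c)[:,:2])[2][0]; print('dir',u,np.degrees(np.arctan2(u[1],u[0]))%180-90)
r=w[(w[:,2]>.01)&(w[:,2]<.076)]; print('rack',rect(r))
w=W[180:260,175:255].reshape(-1,3); 
p=w[(w[:,2]>.01)&(w[:,2]<.11)]; print('stand',rect(p))
p=w[(w[:,2]>.093)&(w[:,2]<.11)]; print('standtop',rect(p))
c=p.mean(0); u=np.linalg.svd((p-c)[:,:2])[2][0]; print('dir',u,np.degrees(np.arctan2(u[1],u[0]))%180-90)
plan([.40,-.15,.30],np.radians(11))
E
```

```text
strip (array([ 458.5, -158.7]), array([ 8.4, 99.3]), 11.18) [ 0.45839831 -0.15868638  0.14951825]
dir [ 0.19475768 -0.98085139] 11.230568431392143
rack (array([ 469.2, -196.5]), array([140.4, 208.7]), 15.59)
stand (array([484.4, 190.5]), array([115.9, 117.3]), 77.38)
standtop (array([489.3, 190.5]), array([109.3,  11.6]), 77.01)
dir [0.22020847 0.97545283] -12.721277897874288
pos [0.2162 0.4782 0.2132] jawdeg 65.66 ydir [-5.e-04 -1.e-03 -1.e+00] travel cm [ 42.63  -8.63 -49.67] yaw 0.954 q6 -0.07 t 0.15 F [-0.6  0.8 -0.1] w 0.0856
```

```bash
python3 - <<'E'
from h import *
plan([.4585,-.1587,.27],np.radians(11.2)); print(axes(manip.read_state()).round(3))
E
```

```text
pos [0.2162 0.4782 0.2132] jawdeg 65.66 ydir [-5.e-04 -1.e-03 -1.e+00] travel cm [ 48.32  -5.63 -48.05] yaw 0.9505 q6 -0.07 t 0.15 F [-0.6  0.8 -0.1] w 0.0856
[[ 0.911 -0.001  0.412]
 [-0.412 -0.001  0.911]
 [-0.    -1.    -0.001]]
```

>>> servo_tool(
  targets=[
    {"travel": [3,-2,-3],"yaw": 0.1,"grip": 5},
    {"travel": [7,-4,-7],"yaw": 0.2,"grip": 5},
    {"travel": [11,-5.6,-11],"yaw": 0.3,"grip": 5},
    {"travel": [15,-5.6,-15],"yaw": 0.4,"grip": 5},
    {"travel": [19,-5.6,-19],"yaw": 0.5,"grip": 5},
  ],
)

```text
t: 0.78
position: [0.3114, 0.2253, 0.2698]
tool_rot: [-0.632, 0.316, -0.316, 0.633]
contact_force: [1.3, -0.6, -0.0]
grip_width: 0.0503
```

```bash
python3 - <<'E'
from h import *
plan([.4585,-.1587,.27],np.radians(11.2))
E
```

```text
pos [0.3114 0.2253 0.2698] jawdeg 36.85 ydir [ 6.e-04  3.e-04 -1.e+00] travel cm [ 3.955e+01 -2.000e-02 -1.126e+01] yaw 0.4477 q6 -0.113 t 0.775 F [ 1.3 -0.6 -0. ] w 0.0503
```

>>> servo_tool(
  targets=[
    {"travel": [5.5,0,-1.5],"yaw": 0.08,"grip": 5},
    {"travel": [11,0,-3],"yaw": 0.16,"grip": 5},
    {"travel": [16.5,0,-4.7],"yaw": 0.24,"grip": 5},
    {"travel": [22,0,-6.3],"yaw": 0.33,"grip": 5},
    {"travel": [27.5,0,-7.8],"yaw": 0.41,"grip": 5},
  ],
)

```text
t: 1.4
position: [0.4147, -0.0415, 0.2698]
tool_rot: [-0.555, 0.438, -0.439, 0.555]
contact_force: [0.9, 1.1, -0.1]
grip_width: 0.05
```

```bash
python3 - <<'E'
from h import *
plan([.4585,-.1587,.27],np.radians(11.2))
c=grab('wrist'); cv2.imwrite('pics/w1.png',c['color'])
W=cloud(c); np.savez('w1.npz',W=W,C=c['color'])
w=W.reshape(-1,3); p=w[(w[:,2]>.143)&(w[:,2]<.157)]; print(len(p))
if len(p)>10: print(rect(p))
E
```

```text
pos [ 0.4147 -0.0415  0.2698] jawdeg 13.35 ydir [ 5.e-04  2.e-04 -1.e+00] travel cm [12.41 -0.02  1.56] yaw 0.0375 q6 -0.422 t 1.4 F [ 0.9  1.1 -0.1] w 0.05
1576
(array([ 605.4, -138.5]), array([303.5, 102.2]), 9.21)
```

View pics/w1.png

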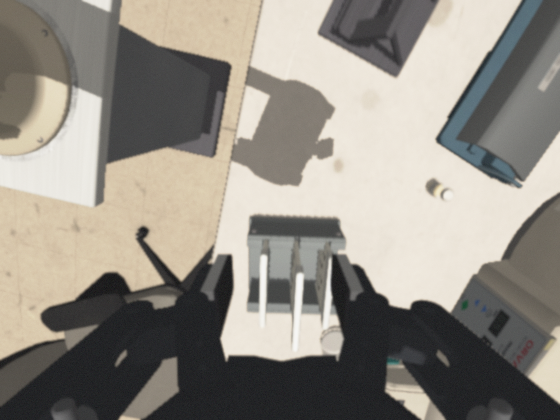

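```bash
python3 - <<'E'
from h import *
d=np.load('w1.npz');W=d['W']
def sel(w,x,y,z): return w[(w[:,0]>x[0])&(w[:,0]<x[1])&(w[:,1]>y[0])&(w[:,1]<y[1])&(w[:,2]>z[0])&(w[:,2]<z[1])]
w=W.reshape(-1,3)
p=sel(w,(.42,.5),(-.25,-.08),(.14,.157)); print('tall',rect(p),p[:,2].mean(),p.min(0),p.max(0))
c=p.mean(0); u=np.linalg.svd((p-c)[:,:2],full_matrices=False)[2][0]; print(np.degrees(np.arctan2(u[1],u[0]))%180-90)
p=sel(w,(.35,.56),(.05,.3),(.012,.12)); print('stand',len(p),p.min(0),p.max(0))
# stand fit from top & scene
for n in ['top0','scene0']:
    w=np.load(n+'.npz')['W'].reshape(-1,3)
    p=sel(w,(.35,.58),(.1,.28),(.008,.11)); print(n,'stand',len(p),rect(p),p[:,2].max())
    # stand frame transform w/ yaw
    for yaw in (-12.7,):
        a=np.radians(yaw);ex=np.array([np.cos(a),np.sin(a)]);ey=np.array([-ex[1],ex[0]])
        q=np.c_[p[:,:2]@ex,p[:,:2]@ey,p[:,2]]
        print(' all ext',np.percentile(q,[0,1,99,100],axis=0).round(4).tolist())
        t=q[q[:,2]>.09]; print(' top ext',np.percentile(t,[0,50,100],axis=0).round(4).tolist())
        for lo in np.arange(.01,.105,.01):
            t=q[(q[:,2]>lo)&(q[:,2]<lo+.01)]; 
            if len(t): print('  ',lo.round(2),len(t),np.percentile(t[:,0],[0,10,25,50,75,100]).round(4))
E
```

```text
tall (array([ 461.2, -161.8]), array([  8.3, 102.3]), 11.28) 0.1488593978635733 [ 0.44755871 -0.21194187  0.14020663] [ 0.4743672  -0.11110023  0.15144048]
11.226914316118226
stand 2321 [0.43160935 0.13291037 0.01218766] [0.5311908  0.18896403 0.10028587]
top0 stand 1707 (array([484. , 191.2]), array([117.8, 119.1]), 76.7) 0.10346100885560738
 all ext [[0.371, 0.2338, 0.008], [0.3731, 0.2367, 0.0081], [0.4871, 0.3482, 0.1008], [0.4897, 0.3524, 0.1035]]
 top ext [[0.4296, 0.2388, 0.0903], [0.4355, 0.2941, 0.0973], [0.4414, 0.348, 0.1035]]
   0.01 247 [0.3719 0.3783 0.401  0.4541 0.4741 0.4894]
   0.02 108 [0.3853 0.4017 0.406  0.4096 0.4139 0.4807]
   0.03 330 [0.3848 0.3867 0.396  0.4009 0.4072 0.4747]
   0.04 178 [0.3854 0.3894 0.3908 0.3931 0.4136 0.4709]
   0.05 54 [0.3909 0.4159 0.4169 0.4182 0.4204 0.4621]
   0.06 54 [0.4181 0.4198 0.4207 0.4221 0.4244 0.4589]
   0.07 53 [0.4227 0.4237 0.4246 0.4262 0.446  0.4516]
   0.08 84 [0.4258 0.4276 0.4287 0.4295 0.4305 0.4472]
   0.09 195 [0.4296 0.4314 0.4329 0.4358 0.4387 0.4414]
   0.1 29 [0.4322 0.4336 0.4342 0.4349 0.4359 0.4395]
scene0 stand 873 (array([473.1, 193.6]), array([134.4, 145.4]), 77.3) 0.10349070678396277
 all ext [[0.3462, 0.2257, 0.008], [0.3766, 0.2279, 0.0081], [0.4899, 0.3433, 0.1], [0.4917, 0.3601, 0.1035]]
 top ext [[0.4316, 0.2316, 0.0901], [0.438, 0.286, 0.0964], [0.4462, 0.3416, 0.1035]]
   0.01 105 [0.3753 0.3797 0.3938 0.4374 0.4704 0.491 ]
   0.02 65 [0.3901 0.4059 0.409  0.4133 0.4172 0.4832]
   0.03 159 [0.3873 0.3901 0.3926 0.4057 0.4142 0.4736]
   0.04 99 [0.3886 0.3929 0.3945 0.3978 0.4189 0.4715]
   0.05 44 [0.3949 0.4191 0.4211 0.4233 0.4258 0.4659]
   0.06 43 [0.4216 0.4236 0.4254 0.4271 0.43   0.4575]
   0.07 43 [0.4255 0.4274 0.4289 0.4315 0.4341 0.4551]
   0.08 55 [0.4299 0.4313 0.4322 0.4336 0.435  0.4429]
   0.09 102 [0.4316 0.4345 0.4358 0.438  0.4414 0.4462]
   0.1 9 [0.4341 0.436  0.4372 0.438  0.4383 0.4412]
```

```bash
python3 - <<'E'
from h import *
plan([.460,-.160,.185],np.radians(11.23))
E
```

```text
pos [ 0.4158 -0.0466  0.2688] jawdeg 12.87 ydir [-8.0e-04 -2.7e-03 -1.0e+00] travel cm [12.02  8.41  1.8 ] yaw 0.0287 q6 -0.423 t 1.45 F [-1.4 -2.5 -1.7] w 0.0498
```

>>> servo_tool(
  targets=[
    {"travel": [5,0,0.8],"yaw": 0.02,"grip": 5},
    {"travel": [9,1,1.5],"yaw": 0.03,"grip": 5},
    {"travel": [11.5,5,1.8],"yaw": 0.03,"grip": 5},
    {"travel": [11.8,8.2,1.8],"yaw": 0.03,"grip": 5},
    {"travel": [11.8,8.2,1.8],"yaw": 0.03,"grip": 5},
  ],
)

```text
t: 2.08
position: [0.4581, -0.1498, 0.185]
tool_rot: [0.549, -0.448, 0.444, -0.548]
contact_force: [-0.0, -0.3, -0.3]
grip_width: 0.0503
```

```bash
python3 - <<'E'
from h import *
plan([.460,-.160,.137],np.radians(11.23))
c=grab('wrist'); cv2.imwrite('pics/w2.png',c['color'])
plan([.460,-.160,.137],np.radians(11.23))
W=cloud(c); np.savez('w2.npz',W=W,C=c['color'],R=c['range_z'])
w=W.reshape(-1,3); p=w[(w[:,2]>.140)&(w[:,2]<.157)&(w[:,0]<.55)&(w[:,0]>.4)]; print(len(p))
if len(p)>10: print(rect(p),p.min(0),p.max(0))
E
```

```text
pos [ 0.4581 -0.1498  0.185 ] jawdeg 11.77 ydir [-0.0057  0.0025 -1.    ] travel cm [ 1.06  4.8  -0.  ] yaw 0.0094 q6 -0.598 t 2.075 F [-0.  -0.3 -0.3] w 0.0503
pos [ 0.4591 -0.1499  0.1874] jawdeg 11.8 ydir [-1.8e-03  9.0e-04 -1.0e+00] travel cm [ 1.02  5.04 -0.11] yaw 0.0099 q6 -0.598 t 2.125 F [0.4 0.2 0.3] w 0.0501
1505
(array([ 461., -162.]), array([  8. , 100.2]), 11.16) [ 0.44773326 -0.21115873  0.14097892] [ 0.47403585 -0.11233249  0.15159691]
```

View pics/w2.png

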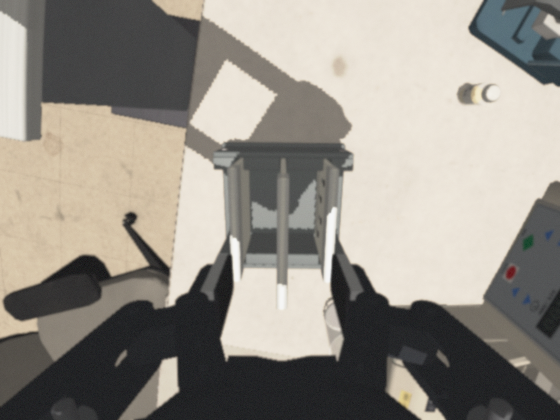

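```bash
python3 - <<'E'
from h import *
d=np.load('w2.npz');W=d['W']
# fingers in tool coords: find points z .165-.21
a=np.radians(11.77);ez=np.array([np.cos(a),np.sin(a)]);ex=np.array([ez[1],-ez[0]])
w=W.reshape(-1,3);m=(w[:,2]>.165)&(w[:,2]<.205)&(abs(w[:,0]-.46)<.12)&(abs(w[:,1]+.15)<.12)
q=(w[m][:,:2]-[.4591,-.1499]);s=np.c_[q@ex,q@ez,w[m][:,2]]*1000
for sg in (-1,1):
    t=s[s[:,1]*sg>0]; print(sg,len(t),np.percentile(t,[0,5,50,95,100],axis=0).round(1).tolist())
c=np.array([.461,-.162])-[.4591,-.1499]; print(c@ex*1000,c@ez*1000)
E
```

```text
Traceback (most recent call last):
IndexError: index -1 is out of bounds for axis 0 with size 0
```

>>> servo_tool(
  targets=[
    {"travel": [1.1,1,0],"yaw": 0.01,"grip": 4},
    {"travel": [1.1,3,0],"yaw": 0.01,"grip": 4},
    {"travel": [1.1,4.5,0],"yaw": 0.01,"grip": 4},
    {"travel": [1.1,5,0],"yaw": 0.01,"grip": 4},
    {"travel": [1.1,5,0],"yaw": 0.01,"grip": 4},
  ],
)

```text
t: 2.75
position: [0.4619, -0.1609, 0.138]
tool_rot: [-0.546, 0.449, -0.449, 0.547]
contact_force: [0.4, -0.1, 0.1]
grip_width: 0.0399
```

```bash
python3 - <<'E'
from h import *
plan([.461,-.161,.137],np.radians(11.23))
c=grab('wrist'); cv2.imwrite('pics/w3.png',c['color'])
plan([.461,-.161,.137],np.radians(11.23))
E
```

```text
pos [ 0.4619 -0.1609  0.138 ] jawdeg 11.23 ydir [ 3.e-04 -0.e+00 -1.e+00] travel cm [-0.01  0.1  -0.09] yaw 0.0001 q6 -0.607 t 2.75 F [ 0.4 -0.1  0.1] w 0.0399
pos [ 0.4621 -0.161   0.1384] jawdeg 11.24 ydir [ 9.e-04 -3.e-04 -1.e+00] travel cm [-0.02  0.14 -0.11] yaw 0.0001 q6 -0.607 t 2.8 F [ 0.5 -0.9  0.4] w 0.0398
```

View pics/w3.png

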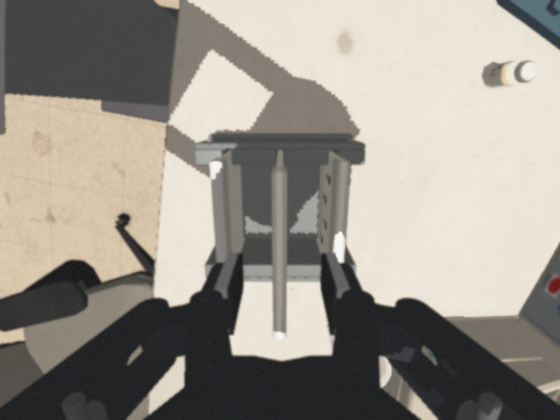

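>>> servo_tool(
  targets=[
    {"travel": [0,0.1,0],"yaw": 0,"grip": 2},
    {"travel": [0,0.1,0],"yaw": 0,"grip": 1},
    {"travel": [0,0.1,0],"yaw": 0,"grip": 0.5},
    {"travel": [0,0.1,0],"yaw": 0,"grip": 0.4},
    {"travel": [0,0.1,0],"yaw": 0,"grip": 0.4},
  ],
  grip_force=50,
)

```text
t: 3.42
position: [0.4618, -0.1609, 0.1368]
tool_rot: [-0.546, 0.449, -0.449, 0.547]
contact_force: [0.5, 0.3, 0.7]
grip_width: 0.0038
```

```bash
python3 - <<'E'
from h import *
plan([.461,-.161,.137],np.radians(11.23))
c=grab('wrist'); cv2.imwrite('pics/w4.png',c['color'])
c=grab('scene'); cv2.imwrite('pics/s4.png',cv2.resize(c['color'][170:310,260:400],None,fx=4,fy=4))
E
```

```text
pos [ 0.4618 -0.1609  0.1368] jawdeg 11.23 ydir [ 0.e+00  1.e-04 -1.e+00] travel cm [-0.   -0.02 -0.08] yaw -0.0 q6 -0.607 t 3.425 F [0.5 0.3 0.7] w 0.0038
```

View pics/w4.png

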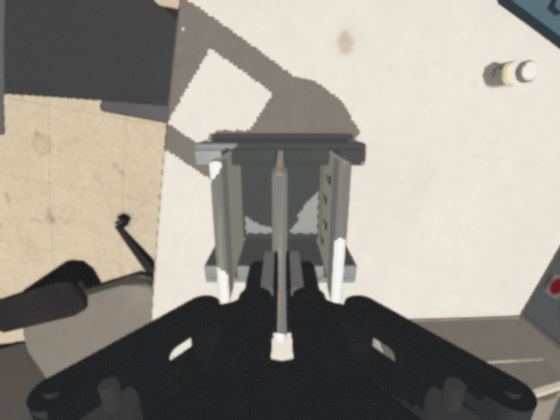

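View pics/s4.png

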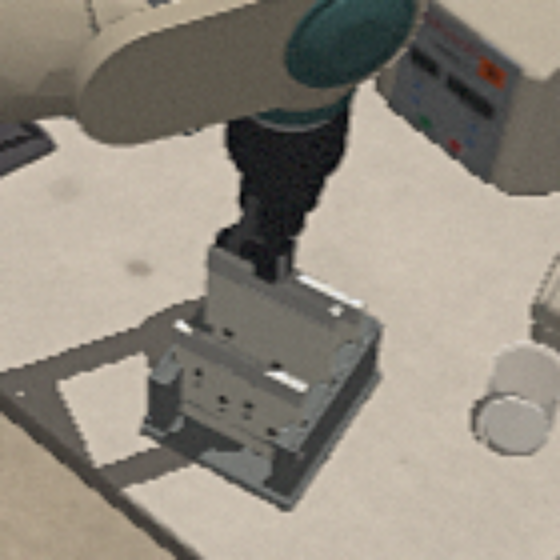

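>>> servo_tool(
  targets=[
    {"travel": [0,0.0,0],"yaw": 0,"grip": 0},
    {"travel": [0,0,0],"yaw": 0,"grip": 0},
    {"travel": [0,-0.3,0],"yaw": 0,"grip": 0},
    {"travel": [0,-0.8,0],"yaw": 0,"grip": 0},
    {"travel": [0,-0.8,0],"yaw": 0,"grip": 0},
  ],
  grip_force=60,
)

```text
t: 4.15
position: [0.4621, -0.161, 0.1455]
tool_rot: [-0.546, 0.448, -0.449, 0.547]
contact_force: [0.6, 0.5, 0.2]
grip_width: -0.0002
```

```bash
python3 - <<'E'
from h import *
plan([.461,-.161,.137],np.radians(11.23))
c=grab('wrist'); cv2.imwrite('pics/w5.png',c['color'][120:360,180:400])
W=cloud(c);w=W.reshape(-1,3); p=w[(w[:,2]>.149)&(w[:,2]<.17)&(w[:,0]<.5)&(w[:,0]>.43)&(w[:,1]<-.09)&(w[:,1]>-.23)]; print(len(p),rect(p),np.median(p[:,2]))
E
```

```text
pos [ 0.4621 -0.161   0.1455] jawdeg 11.23 ydir [ 1.2e-03 -4.0e-04 -1.0e+00] travel cm [-0.02  0.85 -0.11] yaw -0.0 q6 -0.607 t 4.15 F [0.6 0.5 0.2] w -0.0002
974 (array([ 453.5, -136.3]), array([21.2, 45.7]), 23.44) 0.14967073342576814
```

View pics/w5.png

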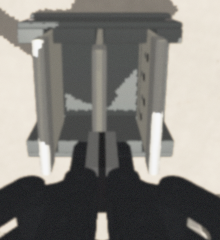

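```bash
python3 - <<'E'
from h import *
c=grab('scene'); cv2.imwrite('pics/s5.png',cv2.resize(c['color'][200:300,280:380],None,fx=6,fy=6,interpolation=cv2.INTER_CUBIC))
W=cloud(c); np.savez('s5.npz',W=W,C=c['color'])
print(W[200:260:4,320:345:3,2].round(3))
E
```

```text
[[ 0.327  0.335  0.332  0.335  0.337  0.338  0.336  0.335  0.333]
 [ 0.315  0.32   0.327  0.327  0.33   0.328  0.328  0.323  0.32 ]
 [ 0.302  0.307  0.311  0.316  0.317  0.314  0.315  0.313  0.304]
 [ 0.001  0.293  0.3    0.302  0.299  0.303  0.298  0.295 -0.008]
 [ 0.276  0.28   0.282  0.279  0.27   0.266  0.244 -0.       nan]
 [-0.003  0.271  0.272  0.259  0.255  0.241  0.209  0.001 -0.   ]
 [ 0.261  0.259  0.223  0.231  0.239  0.213  0.     0.002 -0.003]
 [ 0.254  0.255  0.247  0.215  0.213  0.002  0.002 -0.002 -0.005]
 [ 0.11   0.244  0.23   0.217  0.187 -0.001  0.    -0.001 -0.003]
 [ 0.147  0.148  0.175  0.18   0.17  -0.     0.003  0.003  0.004]
 [ 0.137  0.146  0.144  0.149  0.152  0.105  0.11  -0.003 -0.005]
 [ 0.116  0.122  0.128  0.138  0.144  0.148  0.148  0.101  0.109]
 [ 0.097  0.103  0.111  0.118  0.124  0.13   0.141  0.143  0.149]
 [ 0.076  0.087  0.096  0.101  0.109  0.112  0.121  0.122  0.133]
 [ 0.056  0.066  0.075  0.082  0.086  0.092  0.102  0.108  0.052]]
```

View pics/s5.png

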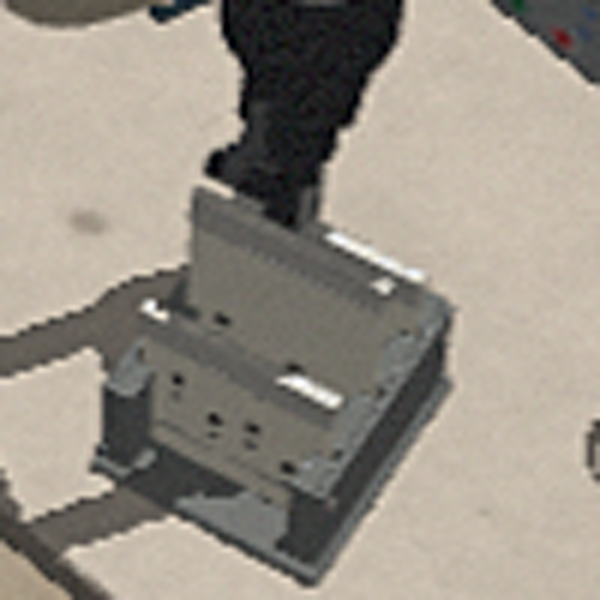

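```bash
python3 - <<'E'
from h import *
print(manip.tip_reach, [a for a in dir(manip) if a[0]!='_'])
d=np.load('s5.npz');W=d['W'];C=d['C'].astype(int).sum(-1)
w=W.reshape(-1,3); 
a=np.radians(11.23);ez=np.array([np.cos(a),np.sin(a)]);ex=np.array([ez[1],-ez[0]])
q=(w[:,:2]-[.462,-.161]);s=np.c_[q@ex,q@ez,w[:,2]]*1000
m=(abs(s[:,0])<60)&(abs(s[:,1])<60)&(s[:,2]>120)&(s[:,2]<230)
for lo in range(120,230,8):
    t=s[m&(s[:,2]>=lo)&(s[:,2]<lo+8)]; print(lo,len(t),t.min(0).round(0) if len(t) else '',t.max(0).round(0) if len(t) else '')
E
```

```text
0.014 ['MotionError', 'camera', 'hand_in', 'read_state', 'tip_reach']
120 60 [-44.  -6. 120.] [ 54.   1. 128.]
128 46 [-44.  -7. 128.] [ 54.  -1. 136.]
136 66 [-44.  -9. 136.] [ 54.   1. 144.]
144 106 [-45. -10. 144.] [ 53.   5. 152.]
152 21 [-42.  -9. 152.] [ 47.  -2. 154.]
160 4 [  8.  -8. 163.] [ 13.  -5. 167.]
168 11 [ -3. -14. 168.] [ 14.   6. 175.]
176 16 [ -5. -15. 176.] [ 14.   2. 184.]
184 13 [ -0. -16. 184.] [ 14.   9. 191.]
192 6 [ 10.  -9. 193.] [ 14.   7. 198.]
200 8 [  8. -27. 200.] [ 15.  12. 208.]
208 29 [ -6. -31. 208.] [ 16.  32. 216.]
216 21 [ -2. -36. 216.] [ 16.  37. 224.]
224 23 [ -2. -41. 225.] [ 19.  41. 230.]
```

```bash
python3 - <<'E'
from h import *
c=manip.camera('wrist'); T=np.array(c['tool_from_camera']); print(T.round(4).tolist()); print(np.round(manip.read_state()['position'],4))
cv2.imwrite('pics/w6.png',cv2.resize(c['color'][220:380,220:350],None,fx=4,fy=4))
K=np.array([[c['fx'],0,c['cx']],[0,c['fy'],c['cy']],[0,0,1.]])
def proj(p):
    q=np.linalg.inv(T)@np.r_[p,1]; v=np.array([q[0],-q[1],-q[2]])
    return cv2.projectPoints(v.reshape(1,1,3),np.zeros(3),np.zeros(3),K,np.array(c['D'],float))[0].ravel().round(0)
for y in (-.02,-.01,0,.014): print(y,[proj([x,y,0]) for x in (-.011,0.,.011)])
E
```

```text
[[0.0005, -0.9556, -0.2946, -0.0755], [-0.0012, 0.2946, -0.9556, -0.1595], [1.0, 0.0008, -0.001, 0.0001], [0.0, 0.0, 0.0, 1.0]]
[ 0.4618 -0.1609  0.1448]
-0.02 [array([281., 251.]), array([281., 271.]), array([281., 289.])]
-0.01 [array([281., 243.]), array([281., 262.]), array([281., 280.])]
0 [array([281., 236.]), array([281., 254.]), array([281., 271.])]
0.014 [array([281., 227.]), array([281., 244.]), array([281., 260.])]
```

View pics/w6.png

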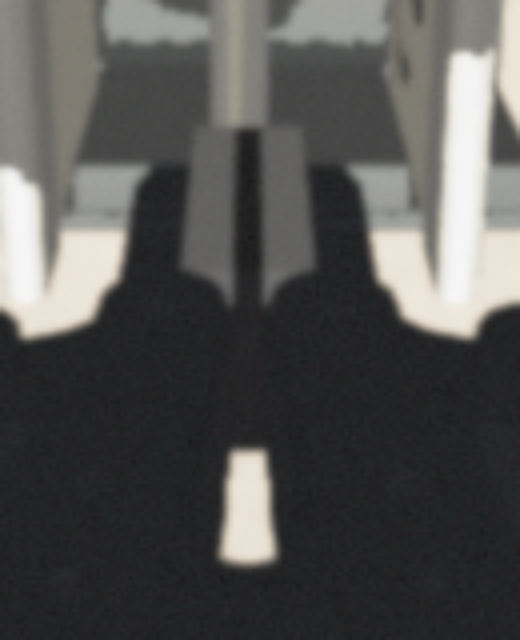

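>>> servo_tool(
  targets=[
    {"travel": [0,-0.5,0],"yaw": 0,"grip": 3.5},
    {"travel": [0,-0.5,0],"yaw": 0,"grip": 3.5},
    {"travel": [0,1,0],"yaw": 0,"grip": 3.5},
    {"travel": [0,2.5,0],"yaw": 0,"grip": 3.5},
    {"travel": [0,2.5,0],"yaw": 0,"grip": 3.5},
  ],
)

```text
t: 4.92
position: [0.4606, -0.1604, 0.1174]
tool_rot: [0.547, -0.45, 0.447, -0.546]
contact_force: [0.3, -0.2, 0.5]
grip_width: 0.035
```

```bash
python3 - <<'E'
from h import *
plan([.461,-.161,.110],np.radians(11.23))
c=grab('wrist'); cv2.imwrite('pics/w7.png',cv2.resize(c['color'][180:360,180:380],None,fx=3,fy=3))
c=grab('scene'); cv2.imwrite('pics/s7.png',cv2.resize(c['color'][200:300,280:380],None,fx=6,fy=6,interpolation=cv2.INTER_CUBIC))
E
```

```text
pos [ 0.4606 -0.1604  0.1174] jawdeg 11.23 ydir [-0.0039  0.0018 -1.    ] travel cm [0.07 0.74 0.03] yaw -0.0 q6 -0.607 t 4.925 F [ 0.3 -0.2  0.5] w 0.035
```

View pics/w7.png

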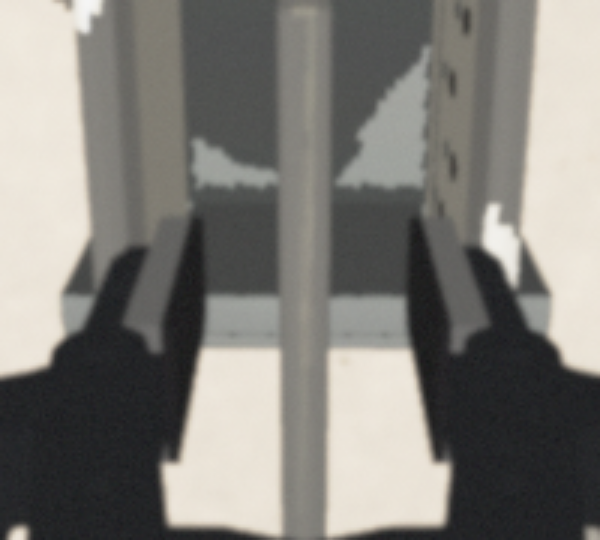

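View pics/s7.png

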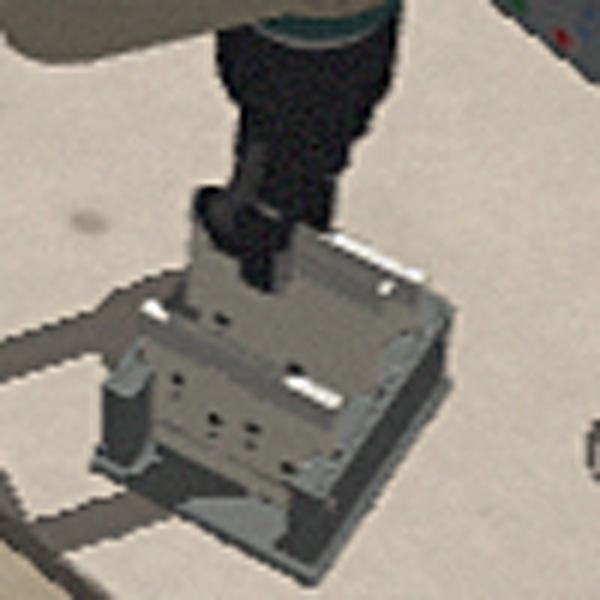

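>>> servo_tool(
  targets=[
    {"travel": [0,0.5,0],"yaw": 0,"grip": 3.5},
    {"travel": [0,0.5,0],"yaw": 0,"grip": 2},
    {"travel": [0,0.5,0],"yaw": 0,"grip": 1},
    {"travel": [0,0.5,0],"yaw": 0,"grip": 0},
    {"travel": [0,0.5,0],"yaw": 0,"grip": 0},
  ],
  grip_force=60,
)

```text
t: 5.65
position: [0.462, -0.161, 0.1151]
tool_rot: [-0.546, 0.448, -0.449, 0.547]
contact_force: [-0.3, 0.4, 1.6]
grip_width: 0.0067
```

```bash
python3 - <<'E'
from h import *
plan([.461,-.161,.110],np.radians(11.23))
c=grab('scene'); cv2.imwrite('pics/s8.png',cv2.resize(c['color'][200:300,280:380],None,fx=6,fy=6,interpolation=cv2.INTER_CUBIC))
E
```

```text
pos [ 0.462  -0.161   0.1151] jawdeg 11.23 ydir [ 7.e-04 -2.e-04 -1.e+00] travel cm [-0.02  0.51 -0.1 ] yaw -0.0 q6 -0.607 t 5.65 F [-0.3  0.4  1.6] w 0.0067
```

View pics/s8.png

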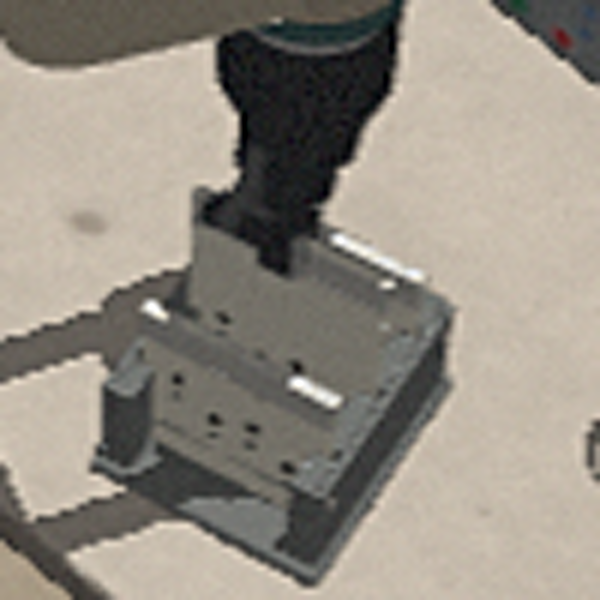

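>>> servo_tool(
  targets=[
    {"travel": [0,-0.5,0],"yaw": 0,"grip": 0},
    {"travel": [0,-1.5,0],"yaw": 0,"grip": 0},
    {"travel": [0,-2.5,0],"yaw": 0,"grip": 0},
    {"travel": [0,-3.5,0],"yaw": 0,"grip": 0},
    {"travel": [0,-3.5,0],"yaw": 0,"grip": 0},
  ],
)

```text
t: 6.32
position: [0.4622, -0.1611, 0.151]
tool_rot: [-0.546, 0.448, -0.449, 0.547]
contact_force: [0.4, -1.1, -1.0]
grip_width: 0.0065
```

```bash
python3 - <<'E'
from h import *
plan([.461,-.161,.200],np.radians(11.23))
c=grab('scene'); cv2.imwrite('pics/s9.png',cv2.resize(c['color'][180:300,270:390],None,fx=5,fy=5,interpolation=cv2.INTER_CUBIC))
E
```

```text
pos [ 0.4622 -0.1611  0.151 ] jawdeg 11.23 ydir [ 1.9e-03 -8.0e-04 -1.0e+00] travel cm [-0.03 -4.9  -0.11] yaw -0.0 q6 -0.607 t 6.325 F [ 0.4 -1.1 -1. ] w 0.0065
```

View pics/s9.png

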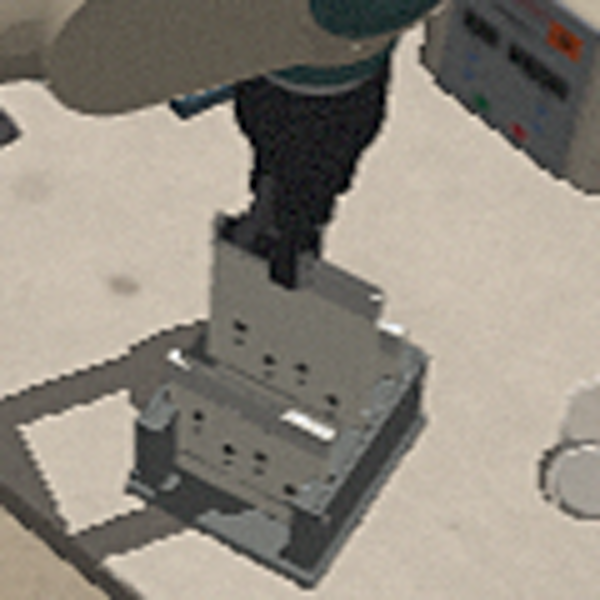

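>>> servo_tool(
  targets=[
    {"travel": [0,-2,0],"yaw": 0,"grip": 0},
    {"travel": [0,-4,0],"yaw": 0,"grip": 0},
    {"travel": [0,-6,0],"yaw": 0,"grip": 0},
    {"travel": [0,-8,0],"yaw": 0,"grip": 0},
    {"travel": [0,-9,0],"yaw": 0,"grip": 0},
  ],
)

```text
t: 7.0
position: [0.4619, -0.1609, 0.2405]
tool_rot: [-0.546, 0.448, -0.449, 0.547]
contact_force: [-0.4, 0.6, -1.1]
grip_width: 0.0062
```

```bash
python3 - <<'E'
from h import *
plan([.4596,.195,.240],np.radians(-12.7))
E
```

```text
pos [ 0.4619 -0.1609  0.2405] jawdeg 11.23 ydir [ 8.e-04 -2.e-04 -1.e+00] travel cm [-34.96   0.04   6.7 ] yaw 0.4177 q6 -0.607 t 7.0 F [-0.4  0.6 -1.1] w 0.0062
```

>>> servo_tool(
  targets=[
    {"travel": [-3,0,0.6],"yaw": 0.04,"grip": 0},
    {"travel": [-7,0,1.3],"yaw": 0.09,"grip": 0},
    {"travel": [-11,0,2.1],"yaw": 0.14,"grip": 0},
    {"travel": [-15,0,2.9],"yaw": 0.19,"grip": 0},
    {"travel": [-19,0,3.6],"yaw": 0.24,"grip": 0},
  ],
)

```text
t: 7.62
position: [0.4597, 0.0338, 0.239]
tool_rot: [-0.489, 0.512, -0.511, 0.488]
contact_force: [0.2, -0.8, -1.3]
grip_width: 0.0064
```

```bash
python3 - <<'E'
from h import *
plan([.4596,.195,.240],np.radians(-12.7))
E
```

```text
pos [0.4597 0.0338 0.239 ] jawdeg -2.62 ydir [-1.e-03  1.e-04 -1.e+00] travel cm [-16.1   -0.09  -0.75] yaw 0.1759 q6 0.039 t 7.625 F [ 0.2 -0.8 -1.3] w 0.0064
```

>>> servo_tool(
  targets=[
    {"travel": [-4,0,-0.2],"yaw": 0.05,"grip": 0},
    {"travel": [-8,0,-0.4],"yaw": 0.1,"grip": 0},
    {"travel": [-12,0,-0.6],"yaw": 0.15,"grip": 0},
    {"travel": [-15.4,0,-0.7],"yaw": 0.176,"grip": 0},
    {"travel": [-15.4,0,-0.7],"yaw": 0.176,"grip": 0},
  ],
)

```text
t: 8.25
position: [0.4593, 0.1883, 0.2388]
tool_rot: [-0.443, 0.552, -0.551, 0.442]
contact_force: [-0.0, -0.1, -1.3]
grip_width: 0.0064
```

>>> servo_tool(
  targets=[
    {"travel": [0,0,0],"yaw": 0,"grip": 0},
  ],
)

```text
t: 8.38
position: [0.4597, 0.1862, 0.2392]
tool_rot: [-0.443, 0.552, -0.552, 0.442]
contact_force: [-0.0, 0.1, -1.4]
grip_width: 0.0062
```

```bash
cat > m.py <<'E'
from h import *
import sys
tag=sys.argv[1]
plan([.4596,.195,.240],np.radians(-12.7))
for n in ['top','scene','wrist']:
    c=grab(n); W=cloud(c); np.savez(f'{n}_{tag}.npz',W=W,C=c['color'])
    cr={'top':(150,260,150,280),'scene':(120,230,190,300),'wrist':(0,420,0,560)}[n]
    cv2.imwrite(f'pics/{n}_{tag}.png',cv2.resize(c['color'][cr[0]:cr[1],cr[2]:cr[3]],None,fx=5 if n!='wrist' else 1,fy=5 if n!='wrist' else 1,interpolation=cv2.INTER_CUBIC))
E
python3 m.py a
```

```text
pos [0.4597 0.1862 0.2392] jawdeg -12.59 ydir [-9.e-04 -6.e-04 -1.e+00] travel cm [-0.86 -0.08 -0.21] yaw 0.002 q6 0.53 t 8.375 F [-0.   0.1 -1.4] w 0.0062
```

View pics/top_a.png

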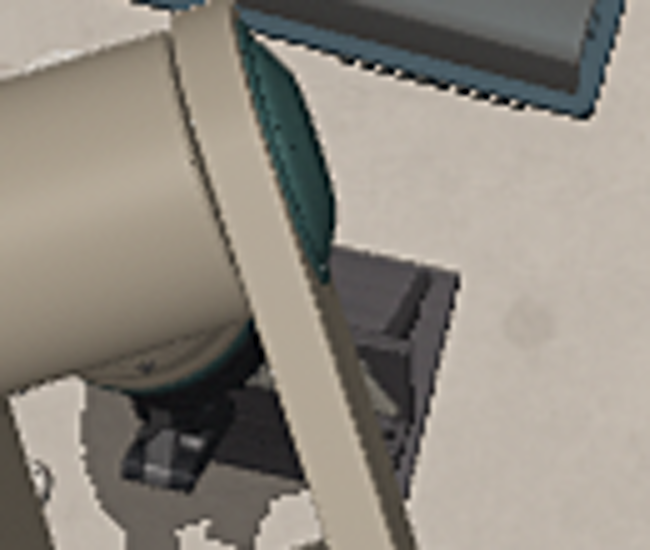

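View pics/scene_a.png

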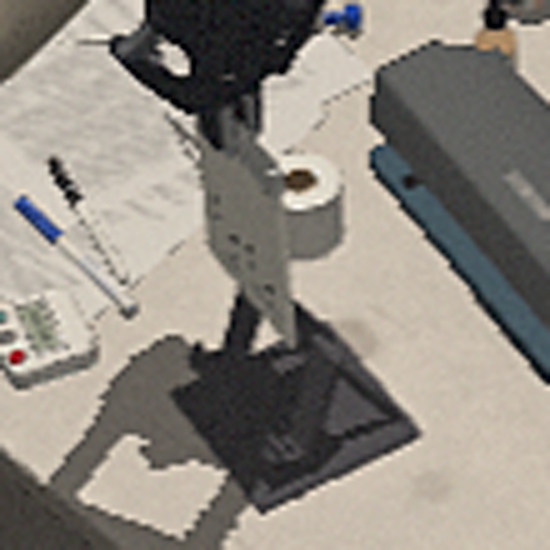

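View pics/wrist_a.png

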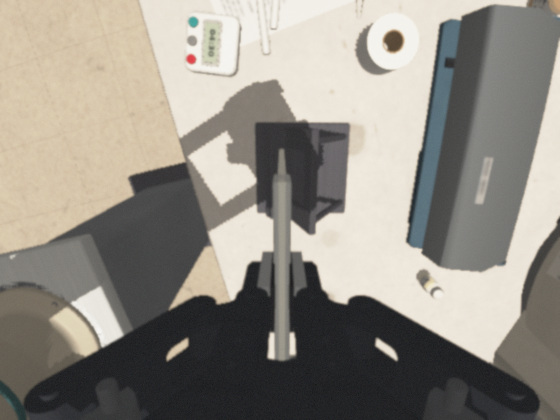

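```bash
cat > n.py <<'E'
from h import *
import sys
tag=sys.argv[1]; yaw=float(sys.argv[2]); ztop=float(sys.argv[3])
a=np.radians(yaw);ex=np.array([np.cos(a),np.sin(a)]);ey=np.array([-ex[1],ex[0]])
def sel(w,x,y,z): return w[(w[:,0]>x[0])&(w[:,0]<x[1])&(w[:,1]>y[0])&(w[:,1]<y[1])&(w[:,2]>z[0])&(w[:,2]<z[1])]
for n in ['scene','wrist']:
    w=np.load(f'{n}_{tag}.npz')['W'].reshape(-1,3); q=np.c_[w[:,:2]@ex,w[:,:2]@ey,w[:,2]]
    b=sel(q,(.34,.52),(.2,.4),(.006,.02)); print(n,'base',len(b),np.percentile(b,[0,2,98,100],axis=0).round(4).tolist())
    t=sel(q,(.42,.46),(.2,.4),(.09,.108)); 
    if len(t)>10: print('  resttop',len(t),np.percentile(t,[0,2,50,98,100],axis=0).round(4).tolist()); print(rect(t)); 
    r=sel(q,(.405,.45),(.2,.4),(.05,.097))
    if len(r)>10:
        o=r[:,0]-(r[:,2]-.03)*np.tan(np.radians(20)); print('  corner s from rest front',len(o),np.percentile(o,[5,25,50,75]).round(4))
    p=sel(q,(.37,.44),(.22,.37),(ztop-.13,ztop+.006)); print('  plate',len(p),np.percentile(p,[0,2,50,98,100],axis=0).round(4).tolist())
    p2=sel(q,(.37,.44),(.22,.37),(ztop-.006,ztop+.006)); print('  striptop',len(p2),rect(p2) if len(p2)>5 else '')
    f=p[(p[:,2]<ztop-.03)]
    if len(f)>30:
        A=np.c_[np.ones(len(f)),f[:,1]-.29,f[:,2]-ztop+.07]; k,*_=np.linalg.lstsq(A,f[:,0],rcond=None)
        res=f[:,0]-A@k; g=abs(res)<.004; k,*_=np.linalg.lstsq(A[g],f[g,0],rcond=None); print('  face s,yawslope deg,tilt deg',k[0].round(4),np.degrees(k[1:]).round(2),g.sum())
E
python3 n.py a -12.7 .274
```

```text
scene base 450 [[0.3422, 0.205, 0.006], [0.3743, 0.2282, 0.0061], [0.4919, 0.3457, 0.0151], [0.5095, 0.3905, 0.02]]
  resttop 55 [[0.432, 0.2285, 0.0902], [0.4337, 0.2306, 0.0903], [0.4385, 0.2571, 0.0959], [0.4451, 0.2862, 0.1018], [0.446, 0.29, 0.1019]]
(array([439.8, 259.3]), array([14. , 60.9]), 3.51)
  corner s from rest front 168 [0.4102 0.4122 0.4139 0.4162]
  plate 532 [[0.3904, 0.2245, 0.1441], [0.3947, 0.2274, 0.1468], [0.4066, 0.2685, 0.2125], [0.415, 0.326, 0.277], [0.4254, 0.3339, 0.2798]]
  striptop 80 (array([401.2, 256.1]), array([58.5, 34.8]), 73.58)
  face s,yawslope deg,tilt deg 0.4067 [-0.11  0.18] 386
wrist base 4022 [[0.374, 0.2327, 0.006], [0.3758, 0.2374, 0.0062], [0.492, 0.3508, 0.0094], [0.4937, 0.3522, 0.0199]]
  resttop 1121 [[0.4328, 0.2373, 0.09], [0.4339, 0.2401, 0.0905], [0.4385, 0.2965, 0.0972], [0.4438, 0.3451, 0.0994], [0.4443, 0.347, 0.101]]
(array([438.5, 292.1]), array([109.6,  11.5]), 89.87)
  corner s from rest front 1425 [0.4115 0.4119 0.4121 0.4125]
  plate 4043 [[0.3911, 0.2378, 0.1511], [0.3935, 0.242, 0.2246], [0.4077, 0.2936, 0.2737], [0.4223, 0.3316, 0.2787], [0.4247, 0.3318, 0.2799]]
  striptop 3555 (array([409.1, 285.2]), array([32.6, 92.2]), 14.12)
  face s,yawslope deg,tilt deg 0.4059 [2.61 0.08] 125
```

```bash
python3 - <<'E'
from h import *
a=np.radians(-12.8);ex=np.array([np.cos(a),np.sin(a)]);ey=np.array([-ex[1],ex[0]])
for n in ['wrist','scene']:
    d=np.load(f'{n}_a.npz');w=d['W'];q=np.stack([w[...,:2]@ex,w[...,:2]@ey,w[...,2]],-1)
    m=(q[...,2]>.268)&(q[...,2]<.28)&(q[...,0]>.4)&(q[...,0]<.416)&(q[...,1]>.2)&(q[...,1]<.36)
    # colour : exclude very dark
    m&=d['C'].astype(int).sum(-1)>150
    p=q[m]; print(n,len(p),np.percentile(p,[0,1,50,99,100],axis=0).round(4).tolist())
    for lo in np.arange(.22,.35,.01):
        t=p[(p[:,1]>lo)&(p[:,1]<lo+.01)]
        if len(t): print(' ',lo.round(2),len(t),np.percentile(t[:,0],[0,50,100]).round(4),np.median(t[:,2]).round(4))
    if n=='scene':
        m=(q[...,2]>.145)&(q[...,2]<.245)&(q[...,0]>.398)&(q[...,0]<.415)&(q[...,1]>.2)&(q[...,1]<.36)
        p=q[m]
        for lo in np.arange(.14,.24,.01):
            t=p[(p[:,2]>lo)&(p[:,2]<lo+.01)]
            if len(t): print(' z',lo.round(2),len(t),t[:,1].min().round(4),t[:,1].max().round(4))
E
```

```text
wrist 3089 [[0.4, 0.2385, 0.268], [0.4012, 0.2404, 0.2693], [0.4075, 0.2946, 0.2738], [0.4147, 0.3322, 0.2787], [0.416, 0.3325, 0.2799]]
  0.23 22 [0.4036 0.4075 0.4114] 0.2735
  0.24 242 [0.4036 0.4077 0.4114] 0.2738
  0.25 253 [0.4037 0.4077 0.4113] 0.2738
  0.26 243 [0.4042 0.4072 0.4107] 0.274
  0.27 247 [0.4043 0.4072 0.4106] 0.2739
  0.28 263 [0.4043 0.4076 0.4105] 0.2737
  0.29 521 [0.4    0.4076 0.416 ] 0.2738
  0.3 363 [0.4035 0.4071 0.4112] 0.2738
  0.31 390 [0.4036 0.4073 0.4112] 0.2738
  0.32 405 [0.4037 0.4071 0.411 ] 0.2738
  0.33 140 [0.4036 0.4075 0.411 ] 0.2736
scene 54 [[0.4001, 0.2252, 0.2682], [0.4002, 0.2273, 0.2683], [0.4066, 0.2546, 0.2735], [0.4146, 0.2774, 0.2788], [0.4151, 0.279, 0.2789]]
  0.22 2 [0.4045 0.4056 0.4067] 0.2751
  0.23 12 [0.4041 0.4071 0.4123] 0.2731
  0.24 10 [0.4034 0.4058 0.4104] 0.2735
  0.25 8 [0.4044 0.4059 0.4098] 0.2729
  0.26 10 [0.4004 0.4048 0.4129] 0.2743
  0.27 12 [0.4001 0.4103 0.4151] 0.2735
 z 0.14 20 0.2283 0.3346
 z 0.15 39 0.2267 0.33
 z 0.16 36 0.229 0.3276
 z 0.17 35 0.2267 0.3261
 z 0.18 44 0.2272 0.332
 z 0.19 36 0.2282 0.3293
 z 0.2 46 0.2264 0.3288
 z 0.21 33 0.2277 0.3263
 z 0.22 42 0.2282 0.3266
 z 0.23 42 0.2279 0.3285
```

>>> servo_tool(
  targets=[
    {"travel": [-0.97,0,0],"yaw": 0.003,"grip": 0},
    {"travel": [-0.97,2,0],"yaw": 0.003,"grip": 0},
    {"travel": [-0.97,4,0],"yaw": 0.003,"grip": 0},
    {"travel": [-0.97,5.5,0],"yaw": 0.003,"grip": 0},
    {"travel": [-0.97,6,0],"yaw": 0.003,"grip": 0},
  ],
)

```text
t: 9.15
position: [0.4617, 0.1961, 0.1789]
tool_rot: [-0.442, 0.553, -0.552, 0.441]
contact_force: [-0.8, -0.4, -1.0]
grip_width: 0.0063
```

>>> servo_tool(
  targets=[
    {"travel": [0,0,0],"yaw": 0,"grip": 0},
  ],
)

```text
t: 9.28
position: [0.4621, 0.1962, 0.18]
tool_rot: [-0.441, 0.553, -0.553, 0.441]
contact_force: [-0.2, 0.1, -1.2]
grip_width: 0.0062
```

```bash
python3 m.py b; python3 n.py b -12.8 .214;  python3 - <<'E'
from h import *
a=np.radians(-12.8);ex=np.array([np.cos(a),np.sin(a)]);ey=np.array([-ex[1],ex[0]])
d=np.load('wrist_b.npz');w=d['W'];q=np.stack([w[...,:2]@ex,w[...,:2]@ey,w[...,2]],-1)
m=(q[...,2]>.208)&(q[...,2]<.22)&(q[...,0]>.4)&(q[...,0]<.416)&(q[...,1]>.2)&(q[...,1]<.36)&(d['C'].astype(int).sum(-1)>150)
p=q[m]; print(np.percentile(p,[0,1,50,99,100],axis=0).round(4).tolist())
E
```

```text
pos [0.4621 0.1962 0.18  ] jawdeg -12.78 ydir [ 2.e-04  2.e-04 -1.e+00] travel cm [ 0.17 -6.   -0.22] yaw -0.0014 q6 0.551 t 9.275 F [-0.2  0.1 -1.2] w 0.0062
scene base 380 [[0.3409, 0.206, 0.006], [0.3745, 0.2295, 0.0061], [0.4921, 0.3445, 0.0163], [0.5067, 0.3979, 0.0198]]
  resttop 63 [[0.4327, 0.2308, 0.0905], [0.433, 0.2318, 0.0907], [0.438, 0.2646, 0.0973], [0.4444, 0.304, 0.1028], [0.4467, 0.3054, 0.1036]]
(array([438.7, 268.2]), array([74.9, 12.5]), 87.25)
  corner s from rest front 190 [0.3832 0.3877 0.4119 0.414 ]
  plate 548 [[0.3904, 0.2308, 0.0841], [0.3965, 0.2375, 0.0858], [0.4066, 0.2756, 0.1437], [0.438, 0.3364, 0.2175], [0.44, 0.3408, 0.2197]]
  striptop 76 (array([401.6, 268.2]), array([55.2, 34.7]), 76.01)
  face s,yawslope deg,tilt deg 0.4067 [-1.05 -1.68] 164
wrist base 5300 [[0.3737, 0.2332, 0.006], [0.3752, 0.2387, 0.0062], [0.4914, 0.3512, 0.0093], [0.493, 0.3524, 0.0199]]
  resttop 1557 [[0.4328, 0.2396, 0.09], [0.4333, 0.2461, 0.0905], [0.4379, 0.3002, 0.0973], [0.4433, 0.3467, 0.0994], [0.4437, 0.348, 0.1009]]
(array([438.2, 293.8]), array([ 10.9, 108.5]), 0.1)
  corner s from rest front 2016 [0.4109 0.4112 0.4115 0.4119]
  plate 5430 [[0.3906, 0.242, 0.084], [0.3941, 0.2512, 0.0858], [0.409, 0.3049, 0.2143], [0.4392, 0.3432, 0.2181], [0.44, 0.348, 0.22]]
  striptop 3551 (array([408.6, 296.6]), array([32.6, 92.3]), 14.23)
  face s,yawslope deg,tilt deg 0.4202 [ -2.6  -17.29] 827
[[0.4, 0.2485, 0.2081], [0.4014, 0.2511, 0.2096], [0.4076, 0.3053, 0.2149], [0.4146, 0.343, 0.2178], [0.4159, 0.3432, 0.22]]
```

View pics/scene_b.png

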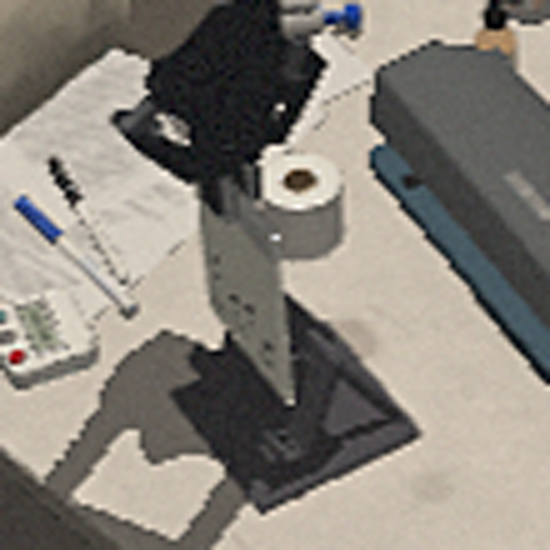

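View pics/wrist_b.png

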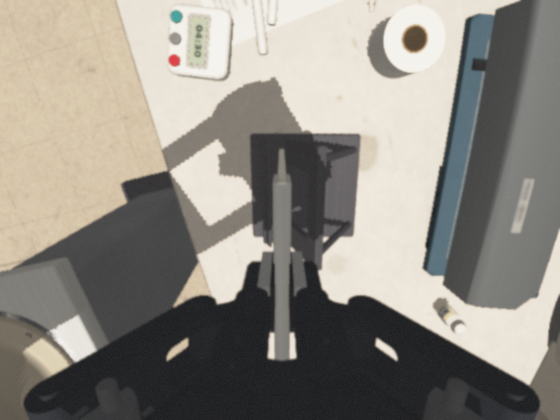

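>>> servo_tool(
  targets=[
    {"travel": [0,1.5,0],"yaw": 0,"grip": 0},
    {"travel": [0,3,0],"yaw": 0,"grip": 0},
    {"travel": [0,3.7,0.05],"yaw": 0,"grip": 0},
    {"travel": [0,4,0.1],"yaw": 0,"grip": 0},
    {"travel": [0,4.1,0.1],"yaw": 0,"grip": 0},
  ],
)

```text
t: 10.05
position: [0.4631, 0.1959, 0.1388]
tool_rot: [0.441, -0.553, 0.553, -0.441]
contact_force: [0.2, -0.5, -0.1]
grip_width: 0.0064
```

>>> servo_tool(
  targets=[
    {"travel": [0,0.1,0],"yaw": 0,"grip": 0},
    {"travel": [0,0.1,0],"yaw": 0,"grip": 0},
  ],
)

```text
t: 10.3
position: [0.4631, 0.1959, 0.1381]
tool_rot: [0.441, -0.552, 0.553, -0.441]
contact_force: [-1.2, -0.1, 0.0]
grip_width: 0.0061
```

>>> servo_tool(
  targets=[
    {"travel": [0,0.1,0],"yaw": 0,"grip": 0},
    {"travel": [0,0.1,0],"yaw": 0,"grip": 0},
  ],
)

```text
t: 10.55
position: [0.4631, 0.1959, 0.137]
tool_rot: [0.441, -0.552, 0.553, -0.441]
contact_force: [-0.5, -0.5, -0.1]
grip_width: 0.0066
```

```bash
python3 m.py c; python3 - <<'E'
from h import *
a=np.radians(-12.8);ex=np.array([np.cos(a),np.sin(a)]);ey=np.array([-ex[1],ex[0]])
d=np.load('wrist_c.npz');w=d['W'];q=np.stack([w[...,:2]@ex,w[...,:2]@ey,w[...,2]],-1)
m=(q[...,2]>.165)&(q[...,2]<.18)&(q[...,0]>.4)&(q[...,0]<.416)&(q[...,1]>.2)&(q[...,1]<.36)&(d['C'].astype(int).sum(-1)>150)
p=q[m]; print(np.percentile(p,[0,1,50,99,100],axis=0).round(4).tolist())
m=(q[...,2]>.05)&(q[...,2]<.097)&(q[...,0]>.405)&(q[...,0]<.45)&(q[...,1]>.2)&(q[...,1]<.36); r=q[m];print(np.median(r[:,0]-(r[:,2]-.03)*np.tan(np.radians(20))),r[:,1].max())
E
```

```text
pos [0.4631 0.1959 0.137 ] jawdeg -12.78 ydir [ 5.e-04  2.e-04 -1.e+00] travel cm [  0.17 -10.3   -0.31] yaw -0.0013 q6 0.55 t 10.55 F [-0.5 -0.5 -0.1] w 0.0066
[[0.4, 0.2492, 0.165], [0.401, 0.251, 0.1667], [0.408, 0.3052, 0.1712], [0.415, 0.3429, 0.1786], [0.416, 0.3432, 0.18]]
0.4114979140695524 0.3481413046632913
```

View pics/scene_c.png

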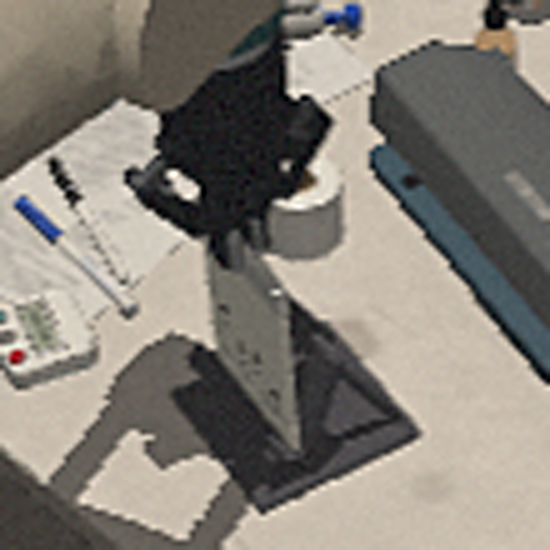

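>>> servo_tool(
  targets=[
    {"travel": [0,0.1,0.1],"yaw": 0,"grip": 0},
    {"travel": [0,0.2,0.15],"yaw": 0,"grip": 0},
    {"travel": [0,0.2,0.15],"yaw": 0,"grip": 0},
  ],
)

```text
t: 11.08
position: [0.4651, 0.1959, 0.1362]
tool_rot: [0.44, -0.552, 0.553, -0.442]
contact_force: [0.1, -0.5, 6.8]
grip_width: 0.0063
```

```bash
python3 - <<'E'
from h import *
plan([.4631,.1959,.137],np.radians(-12.8))
c=grab('wrist')
a=np.radians(-12.8);ex=np.array([np.cos(a),np.sin(a)]);ey=np.array([-ex[1],ex[0]])
w=cloud(c);q=np.stack([w[...,:2]@ex,w[...,:2]@ey,w[...,2]],-1)
m=(q[...,2]>.165)&(q[...,2]<.18)&(q[...,0]>.4)&(q[...,0]<.416)&(q[...,1]>.2)&(q[...,1]<.36)&(c['color'].astype(int).sum(-1)>150)
p=q[m]; print(np.percentile(p,[0,1,50,99,100],axis=0).round(4).tolist())
E
```

```text
pos [0.4651 0.1959 0.1362] jawdeg -12.77 ydir [ 0.0023  0.0011 -1.    ] travel cm [ 0.04 -0.08 -0.19] yaw 0.0005 q6 0.548 t 11.075 F [ 0.1 -0.5  6.8] w 0.0063
[[0.4002, 0.249, 0.1651], [0.4012, 0.2514, 0.1664], [0.4099, 0.3056, 0.1705], [0.4151, 0.3432, 0.1793], [0.416, 0.3435, 0.18]]
```

>>> servo_tool(
  targets=[
    {"travel": [0,-0.05,0],"yaw": 0,"grip": 0},
    {"travel": [0,-0.05,0],"yaw": 0,"grip": 1.2},
    {"travel": [0,-0.05,0],"yaw": 0,"grip": 1.6},
    {"travel": [0,-0.05,0],"yaw": 0,"grip": 1.6},
  ],
)

```text
t: 11.62
position: [0.4643, 0.1955, 0.1349]
tool_rot: [-0.441, 0.553, -0.552, 0.441]
contact_force: [-0.2, 0.8, 0.2]
grip_width: 0.016
```

```bash
python3 m.py d
```

```text
pos [0.4643 0.1955 0.1349] jawdeg -12.78 ydir [-6.e-04 -2.e-04 -1.e+00] travel cm [  0.15 -10.51  -0.45] yaw -0.0013 q6 0.548 t 11.625 F [-0.2  0.8  0.2] w 0.016
```

View pics/wrist_d.png

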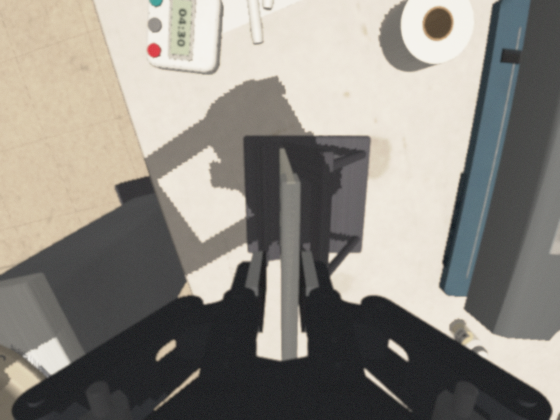

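View pics/scene_d.png

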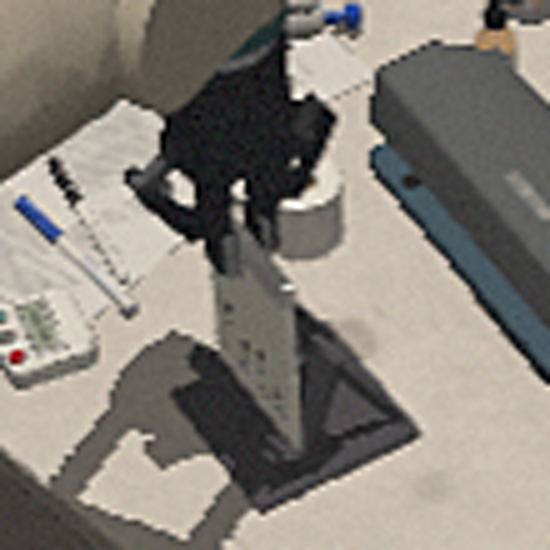

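>>> servo_tool(
  targets=[
    {"travel": [0,0,0.4],"yaw": 0,"grip": 1.8},
    {"travel": [0,0,0.9],"yaw": 0,"grip": 2},
    {"travel": [0,0,1.4],"yaw": 0,"grip": 2},
    {"travel": [0,0,1.9],"yaw": 0,"grip": 2},
    {"travel": [0,0,2.4],"yaw": 0,"grip": 2},
  ],
)

```text
t: 12.4
position: [0.4882, 0.1901, 0.1353]
tool_rot: [-0.441, 0.553, -0.553, 0.441]
contact_force: [0.2, -0.1, -0.9]
grip_width: 0.0199
```

>>> servo_tool(
  targets=[
    {"travel": [0,0,0.5],"yaw": 0,"grip": 2},
    {"travel": [0,0,0.9],"yaw": 0,"grip": 2},
    {"travel": [0,0,1.2],"yaw": 0,"grip": 2},
    {"travel": [0,0,1.2],"yaw": 0,"grip": 2},
  ],
)

```text
t: 12.9
position: [0.4997, 0.1876, 0.1353]
tool_rot: [-0.441, 0.553, -0.553, 0.441]
contact_force: [0.2, 0.5, -0.4]
grip_width: 0.0196
```

```bash
python3 m.py e
```

```text
pos [0.4997 0.1876 0.1353] jawdeg -12.78 ydir [ 1.e-04  1.e-04 -1.e+00] travel cm [  0.16 -10.47  -4.07] yaw -0.0015 q6 0.513 t 12.9 F [ 0.2  0.5 -0.4] w 0.0196
```

View pics/wrist_e.png

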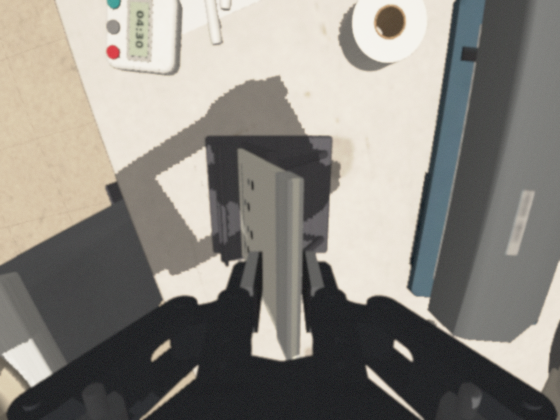

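View pics/scene_e.png

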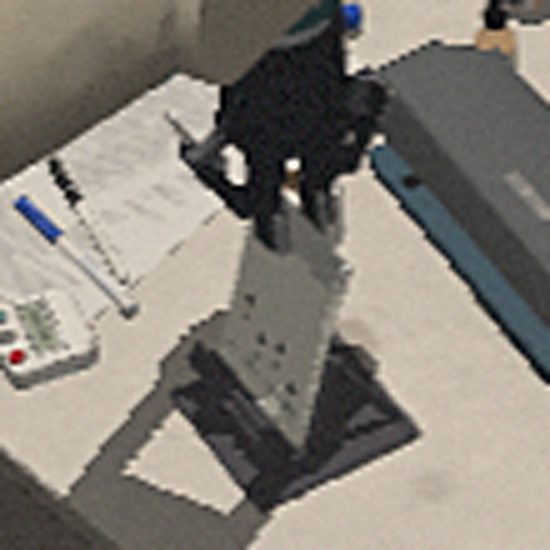

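>>> servo_tool(
  targets=[
    {"travel": [0,0,0.3],"yaw": 0,"grip": 2},
    {"travel": [0,0,0.6],"yaw": 0,"grip": 2},
    {"travel": [0,0,0.9],"yaw": 0,"grip": 2.2},
    {"travel": [0,0,1.1],"yaw": 0,"grip": 2.6},
    {"travel": [0,0,1.1],"yaw": 0,"grip": 3.2},
  ],
)

```text
t: 13.68
position: [0.5104, 0.1851, 0.1352]
tool_rot: [-0.441, 0.553, -0.553, 0.441]
contact_force: [0.5, 0.6, -0.2]
grip_width: 0.032
```

>>> servo_tool(
  targets=[
    {"travel": [0,0,0],"yaw": 0,"grip": 3.6},
    {"travel": [0,0,0],"yaw": 0,"grip": 3.6},
  ],
)

```text
t: 13.92
position: [0.5102, 0.1852, 0.1353]
tool_rot: [-0.441, 0.553, -0.553, 0.441]
contact_force: [-0.5, 1.0, 0.2]
grip_width: 0.0362
```

```bash
python3 m.py f
```

```text
pos [0.5102 0.1852 0.1353] jawdeg -12.77 ydir [-0.e+00  1.e-04 -1.e+00] travel cm [  0.16 -10.47  -5.15] yaw -0.0013 q6 0.503 t 13.925 F [-0.5  1.   0.2] w 0.0362
```

View pics/wrist_f.png

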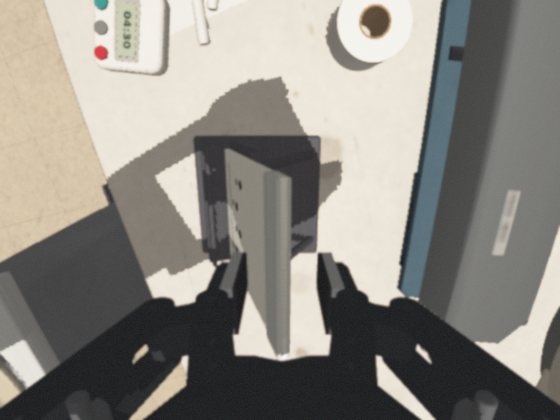

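View pics/scene_f.png

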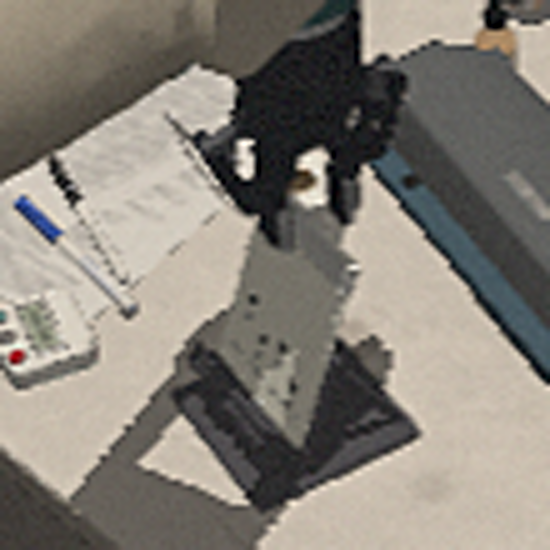

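>>> servo_tool(
  targets=[
    {"travel": [0,-1,0],"yaw": 0,"grip": 3.6},
    {"travel": [0,-3,0],"yaw": 0,"grip": 3.6},
    {"travel": [0,-6,0],"yaw": 0,"grip": 3.6},
    {"travel": [0,-10,0],"yaw": 0,"grip": 3.6},
    {"travel": [0,-13,0],"yaw": 0,"grip": 3.6},
  ],
)

```text
t: 14.7
position: [0.5104, 0.1852, 0.2682]
tool_rot: [0.44, -0.552, 0.553, -0.442]
contact_force: [-0.2, 0.3, 0.0]
grip_width: 0.0359
```

>>> servo_tool(
  targets=[
    {"travel": [4,0,0],"yaw": 0,"grip": 3.6},
    {"travel": [9,0,-1],"yaw": 0,"grip": 3.6},
    {"travel": [14,0,-2],"yaw": 0,"grip": 3.6},
    {"travel": [18,0,-3],"yaw": 0,"grip": 3.6},
    {"travel": [20,0,-3],"yaw": 0,"grip": 3.6},
  ],
)

```text
t: 15.32
position: [0.436, -0.0048, 0.2666]
tool_rot: [0.44, -0.552, 0.553, -0.441]
contact_force: [0.6, 1.2, -0.8]
grip_width: 0.0354
```

```bash
python3 m.py g
```

```text
pos [ 0.436  -0.0048  0.2666] jawdeg -12.87 ydir [ 2.1e-03 -3.0e-04 -1.0e+00] travel cm [-20.     2.66  -2.15] yaw -0.0029 q6 0.129 t 15.325 F [ 0.6  1.2 -0.8] w 0.0354
```

View pics/wrist_g.png

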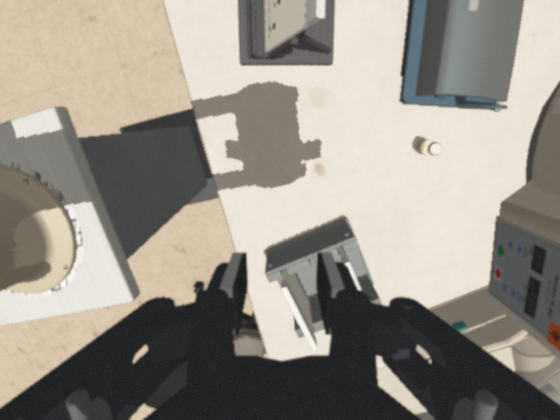

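View pics/scene_g.png

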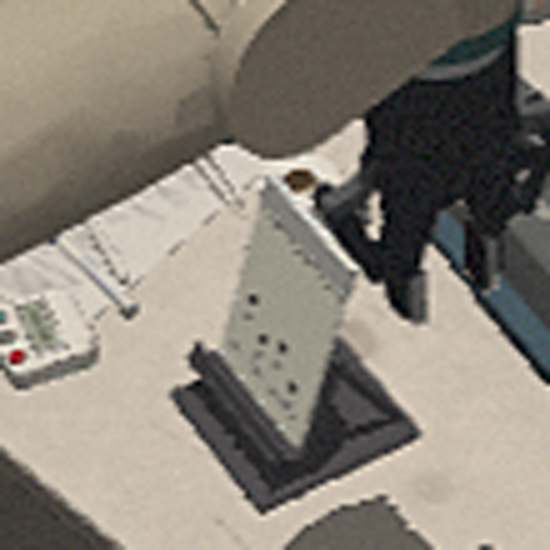

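View pics/top_g.png

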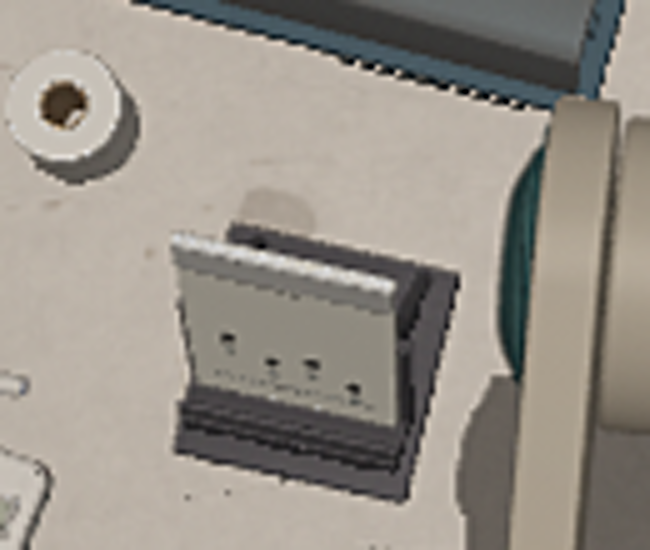

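```bash
cat > v.py <<'E'
from h import *
import sys
tag=sys.argv[1]
a=np.radians(-12.83);ex=np.array([np.cos(a),np.sin(a)]);ey=np.array([-ex[1],ex[0]])
for n,c0,ref in [('top',.408,'top0'),('scene',.413,'scene0')]:
    d=np.load(f'{n}_{tag}.npz');w=d['W'];C=d['C'].astype(int).sum(-1)
    q=np.stack([w[...,:2]@ex-c0,w[...,:2]@ey,w[...,2]-.03],-1)
    m=(q[...,2]>.012)&(q[...,2]<.108)&(abs(q[...,0]-q[...,2]*np.tan(np.radians(20))+.004)<.012)&(q[...,1]>.2)&(q[...,1]<.37)&(C>240)
    p=q[m]
    for _ in range(4):
        A=np.c_[np.ones(len(p)),p[:,1]-.29,p[:,2]-.05];k,*_=np.linalg.lstsq(A,p[:,0],rcond=None);r=p[:,0]-A@k;p=p[abs(r)<.004]
    print(n,len(p),'tilt',np.degrees(np.arctan(k[2])).round(2),'yaw err',np.degrees(k[1]).round(2),'s at foot',(k[0]-.05*k[2]).round(4),'y',np.percentile(p[:,1],[0,1,99,100]).round(4))
    for lo in np.arange(.012,.108,.016):
        t=p[(p[:,2]>lo)&(p[:,2]<lo+.016)]; print('   ',lo.round(3),t[:,1].min().round(4),t[:,1].max().round(4),((t[:,1].min()+t[:,1].max())/2).round(4))
    s=q[(q[...,2]>.12)&(q[...,2]<.145)&(q[...,1]>.2)&(q[...,1]<.37)&(q[...,0]>.02)&(q[...,0]<.06)&(C>240)]
    if len(s): print('   strip',len(s),s.min(0).round(4),s.max(0).round(4),rect(s))
    b=q[(q[...,2]>-.026)&(q[...,2]<-.014)&(abs(q[...,0]-.02)<.07)&(q[...,1]>.2)&(q[...,1]<.38)&(C<240)]; print('   base',np.percentile(b[:,1],[0,.5,99.5,100]).round(4))
E
python3 v.py g
```

```text
top 806 tilt 20.09 yaw err 0.04 s at foot -0.004 y [0.2455 0.2461 0.3448 0.3491]
    0.012 0.2462 0.3489 0.2975
    0.028 0.2466 0.3452 0.2959
    0.044 0.2463 0.3491 0.2977
    0.06 0.246 0.3439 0.295
    0.076 0.2455 0.3448 0.2952
    0.092 0.2455 0.3456 0.2955
   strip 280 [0.0366 0.2452 0.12  ] [0.0503 0.3449 0.1394] (array([ 43.3, 295. ]), array([99.7, 13.7]), 89.84)
   base [0.2347 0.2349 0.3517 0.3524]
scene 553 tilt 19.83 yaw err 0.38 s at foot -0.0047 y [0.2366 0.2389 0.3396 0.3436]
    0.012 0.2403 0.3417 0.291
    0.028 0.2378 0.3436 0.2907
    0.044 0.2367 0.3421 0.2894
    0.06 0.2383 0.3395 0.2889
    0.076 0.2389 0.3409 0.2899
    0.092 0.2366 0.3406 0.2886
   strip 136 [0.0348 0.2394 0.1201] [0.0515 0.3413 0.1395] (array([ 43.2, 290.3]), array([ 16.7, 101.9]), 0.06)
   base [0.2276 0.2281 0.3451 0.3458]
```

>>> servo_tool(
  targets=[
    {"travel": [-3,0,0],"yaw": 0,"grip": 3.6},
    {"travel": [-6,-2,0],"yaw": 0,"grip": 3.6},
    {"travel": [-9,-4,1],"yaw": 0,"grip": 3.6},
    {"travel": [-9,-4,1],"yaw": 0,"grip": 3.6},
    {"travel": [-9,-4,1],"yaw": 0,"grip": 3.6},
  ],
)

```text
t: 16.1
position: [0.4662, 0.0827, 0.3048]
tool_rot: [-0.442, 0.553, -0.552, 0.441]
contact_force: [0.8, -0.6, -0.7]
grip_width: 0.0357
```

```bash
python3 m.py h; python3 - <<'E'
from h import *
a=np.radians(-12.83);ex=np.array([np.cos(a),np.sin(a)]);ey=np.array([-ex[1],ex[0]])
d=np.load('wrist_h.npz');w=d['W'];q=np.stack([w[...,:2]@ex-.412,w[...,:2]@ey,w[...,2]-.03],-1)
m=(q[...,1]>.2)&(q[...,1]<.38)&(abs(q[...,0]-.02)<.07)
def ext(z0,z1,s0,s1,t):
    p=q[m&(q[...,2]>z0)&(q[...,2]<z1)&(q[...,0]>s0)&(q[...,0]<s1)]
    if len(p): e=np.percentile(p[:,1],[0,.5,99.5,100]); print(t,len(p),e.round(4),((e[1]+e[2])/2).round(4),((e[0]+e[3])/2).round(4))
ext(.115,.14,.03,.06,'strip'); ext(.05,.11,.01,.045,'plate'); ext(-.026,-.015,-.08,.1,'base'); ext(-.026,-.015,.05,.1,'base back'); ext(-.026,-.015,-.08,-.03,'base front'); ext(.004,.02,-.03,-.013,'lip')
E
```

```text
pos [0.4662 0.0827 0.3048] jawdeg -12.72 ydir [-1.e-03 -2.e-04 -1.e+00] travel cm [-10.81   6.47  -3.11] yaw -0.0004 q6 0.32 t 16.1 F [ 0.8 -0.6 -0.7] w 0.0357
strip 1700 [0.2439 0.2443 0.3429 0.344 ] 0.2936 0.2939
plate 2022 [0.2382 0.2394 0.3435 0.3481] 0.2914 0.2932
base 1847 [0.2335 0.2336 0.3517 0.3519] 0.2927 0.2927
base back 1093 [0.2336 0.2336 0.3516 0.3518] 0.2926 0.2927
base front 507 [0.2337 0.2337 0.3518 0.3519] 0.2928 0.2928
lip 668 [0.2383 0.2394 0.347  0.3475] 0.2932 0.2929
```

View pics/wrist_h.png

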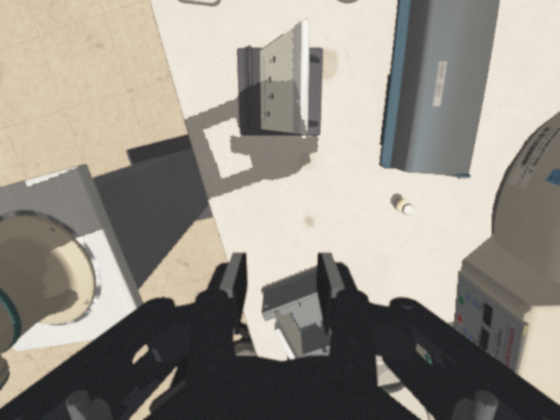

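```bash
python3 - <<'E'
from h import *
c=grab('scene'); W=cloud(c); 
for nm,w in [('before',np.load('scene0.npz')['W']),('now',W)]:
    w=w.reshape(-1,3); m=(w[:,2]>.085)&(w[:,2]<.118)&(abs(w[:,0]-.46)<.08)&(abs(w[:,1]+.158)<.08)
    p=w[m]; a=np.radians(11.2); s=(p[:,:2]-[.4585,-.1587])@[np.cos(a),np.sin(a)]
    for g in (-.04,.04):
        k=abs(s-g)<.015; 
        if k.sum(): print(nm,g,k.sum(),p[k].mean(0).round(4),p[k][:,2].max().round(4),np.median(s[k]).round(4))
cv2.imwrite('pics/fin.png',c['color'])
E
```

```text
before -0.04 243 [ 0.4197 -0.1748  0.1025] 0.1165 -0.0417
before 0.04 144 [ 0.5002 -0.1642  0.1066] 0.117 0.0392
now -0.04 243 [ 0.4198 -0.1749  0.1023] 0.1148 -0.0418
now 0.04 237 [ 0.4982 -0.1593  0.1023] 0.1149 0.0384
```

View pics/fin.png

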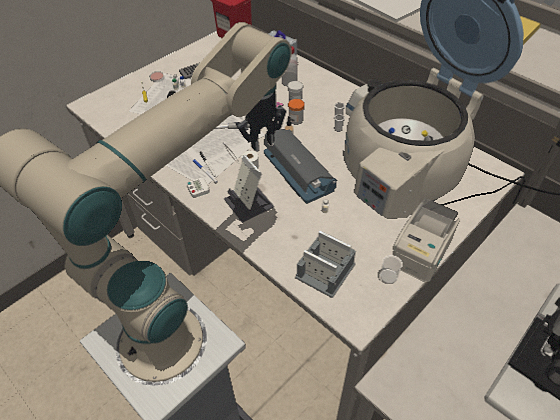

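All in place: both short plates are still in their slots, the other items haven't moved, and the tall plate is seated at (245,180). Handing in.

```bash
python3 -c "
from plant import manip
print(manip.hand_in())"
```

```text
the job is handed in; nothing more can be done
None
```

The tall plate is on the reading stand, spotted face outward, seated behind the lip and leaning on the back rest. I handed the job in at about 16 s. I lifted it straight up out of the middle slot and lowered it until the ledge pushed back with about 7 N. Only then did I open the fingers, and I eased the plate back against the rest on the rear finger.

**First grasp missed:** the jaws closed on air just above the strip. The cameras showed the fingertips about 20 mm behind the TCP, not the stated 14 mm ahead of it. I went by the cameras from then on, and the second grasp held.

**Last checks:**

| Check | Measured |
|---|---|
| Tilt | 20.1° (top camera), 19.8° (scene camera); 20° wanted |
| Squareness | off by 0.04° (top), 0.4° (scene) |
| Front face at the foot | 4.0–4.7 mm out from the corner; about 4.3 mm expected when seated |
| Centring | about 1 mm (wrist), 2 mm (top) or 3 mm (scene) towards +y |

- **Centring:** the three cameras disagree slightly. I left the plate there because a nudge risked more than it would gain.
- **Short plates:** both are still in their slots. The near one reads the same as before. The far one was partly hidden behind the tall plate at the start, so its match, within about 1 mm across the slots, is less certain.
- **Other items:** I checked them only by eye in the last picture, where they looked undisturbed.

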